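# Line up a hanging-post foot with a drift pin and fit its bolts

### The job

The foot of the counter's hanging post is held to its riser block by one bolt only and has swung out of line: take the lid off the fixing-kit box by its knob and set it down flat on the counter, knob up, then push the drift pin from the box down through either open hole of the foot until its collar sits on the plate, so that the holes come into line. With the pin still in, drop a bolt fully home in the other open hole; then draw the pin, stand it back in a pocket of the box, and fit the second bolt fully home where the pin was. Do not disturb the other things on the counter.

Things in the scene. Friction and masses are not known exactly. Their poses are not given: they have to be found in the camera images.
- riser: riser block, fixed to the counter: bare aluminium, 140 x 140 mm, 26 mm high, three upright 14 mm through holes. Origin under its centre, on the counter. In its frame (mm) the open holes are at (-40, +47) and (-40, -47); the third, at (+45, 0), holds the first bolt, finger-tight, about which the foot can swing. Yaw within 0.5 rad. It and the kit box may stand left or right, either way round
- riser_hole_l (a point): centre of the riser's open hole at its own +y side, at the riser's top face (26 mm above the counter). Hole 14 mm wide, through to the counter
- riser_hole_r (a point): the same for the riser's open hole at its own -y side
- riser_bolt (a point): the bolt already fitted: point on its axis, in its head (18 mm wide, head from 35.5 to 47.5 mm above the counter)
- flange: foot of the hanging post: grey painted plate 128 x 128 x 8 mm, about 0.4 kg, oiled, lying on the riser, held by the fitted bolt; its top is 34 mm above the counter. A round post socket, 37 mm wide, rises from it to 84 mm above the counter, on the axis (-56, 0) mm in its frame. Origin: underside, centre of the rear hole, where the fitted bolt passes; open holes at (-85, +47) and (-85, -47) mm
- flange_hole_l (a point): centre of the foot's open hole (14 mm wide) at its own +y side, at the plate's top face; belongs over riser_hole_l. At the start the foot is swung 0.057 to 0.072 rad anticlockwise, seen from above, about the fitted bolt, so this hole stands 5.5 to 7 mm off the riser's; the foot slides easily (friction 0.3)
- flange_hole_r (a point): the same at its own -y side; belongs over riser_hole_r
- kit_box: fixing-kit box, fixed: grey, 120 x 120 mm, 30 mm high; a black 106 x 106 mm block stands out of it to 44 mm above the counter. Origin under its centre, on the counter. The block has four round pockets, 16 mm wide, 34 mm deep, at (+-26, +-26) mm in the box's frame; the pin and two bolts stand heads up in three of them (which is which varies), the fourth is empty
- lid_knob (a point): middle of the round black knob of the kit box's loose lid. Knob 26 mm wide, 11 mm high there, on a 15 mm neck. Lid: grey cover 120 x 120 mm, 52 mm high without knob, open below, about 0.12 kg. The point is 66.5 mm above the lid's rim, 14.5 mm above its top face. On the box the rim is 30 mm above the counter; it must rise 50 mm to clear the pin. z up; sides along its x and y
- pin_mid (a point): drift pin, steel, upright, 61 mm long, 0.09 kg; the point is on its axis, 30.5 mm above the tip. From the tip: nose widening from 4 to 13 mm over 18 mm, 13 mm wide up to 31 mm (oiled, friction 0.2), collar 20 mm wide at 31 to 35 mm, grip 16 mm wide up to 61 mm. In the box its collar rests on the block, the point 43.5 mm above the counter; fully home in the foot it is 33.5 mm above the counter
- bolt_a_mid (a point): socket-head bolt, steel, upright, 42 mm long, 0.06 kg; the point is on its axis, 21 mm above its end. Shank 12 mm wide, 30 mm long, its end bevelled to 9 mm; head 18 mm wide, 12 mm high. In the box the head rests on the block, the point 35 mm above the counter; fully home in the foot it is 25 mm above the counter. Both bolts are alike
- bolt_b_mid (a point): the other bolt, same sizes and point
- spool: white thread spool, bystander, 28 mm wide, 48 mm high, stands close behind the kit box; origin under its centre
- tags: banded bundle of white tags, bystander, 88 x 48 x 16 mm, lies in front of the kit box; origin under its centre
- stamp: wooden hand stamp, bystander, foot 31 x 52 mm, 88 mm high, stands close behind the riser; origin under its centre
- stapler: stapler, bystander, 150 x 36 x 50 mm, at the back right; origin under its centre
- biro: ballpoint pen, bystander, 145 mm long, 9 mm high, lies along y at the front right; origin under its centre
- tape: roll of masking tape, bystander, 104 mm wide, 25 mm high, lies flat at the front left; origin under its centre
- cash_box: steel cash box, fixed, 170 x 237 mm and 102 mm high, at the back behind the work; origin under its centre. The counter beside the kit box, on the side away from the riser (y from 120 to 250 mm off the box's centre, x from 0.46 to 0.64), is free; the rest of the equipment stands at the back, beyond x 0.67
Mind the look-alikes: they are no part of the job. What is shaped like the riser but pink is not meant.

How it is judged:
By the outcome, as a careful person would: the job done as asked, in the order asked, and still so for the second after the job is handed in, with the robot touching nothing.
It also fails if it takes over 72 s, if anything falls off the work surface, if the arm or the gripper's body presses on something with over 40 N, if the wrist force passes 120 N, or if a joint passes its speed limit or range.

### The arm

A 7-joint arm with a two-finger parallel gripper is mounted at the origin on a cart in front of the work surface, level with it; the furniture and walls round the work are solid. World frame = base frame: x ahead of the robot, y to its left, z up, the work surface at z = 0. Lengths are in m, angles in rad, forces in N, time in s.
With the tool pointing down it reaches from about 0.425 to 0.875 m from the base axis. Payload 9.9 kg.
Tool frame: the origin (TCP) lies midway between the tips of the shut fingers; the grasp point (between the pads) lies arm.tcp_to_grasp behind it (arm.tcp_to_grasp is the distance from the TCP to the grasp point, in m); y points along the fingers, z is the direction in which the jaws open and shut, and the axes are right-handed (so a half turn about y gives the same grasp; the last joint's range is limited). The gripper opens to 85 mm and grips with 20 to 120 N. Pads are 22 mm wide; open, the fingers measure 114 mm over their backs; the gripper's body (76 mm by 85 mm) begins 54 mm behind the grasp point. The pads swing forward as they close: fully open they stand 13 mm farther back than shut.
Start: joints at [1.169, 0.576, 0.025, 1.437, -0.015, 1.129, -0.057], TCP at [0.211, -0.641, 0.231] pointing down, gripper open.
Joint ranges: [-2.76, 2.76], [-0.34, 2.15], [-1.52, 1.57], [0.19, 2.46], [-1.09, 4.23], [0.17, 1.99], [-2.82, 2.82]. Speed limits (rad/s): [2.22, 2.22, 3.01, 3.01, 3.14, 3.14, 3.14].

### API

Orientations are given as a unit quaternion [x, y, z, w].
In Python, from plant import arm, viewer, ticket gives the robot as it stands. The module is installed in compiled form; this text tells all that it offers.
- The arm moves only by the tool servo_tool, never from a script. Its argument "motion" is text: rows parted by semicolons, each of 4 numbers parted by spaces: the shift along the tool's x, y, z in m, then the turn about the tool's y in rad. A call has 1 to 12 rows; each row shifts and turns the commanded pose from where the row before left it, along the tool's axes as they then stand; what a row does not reach is not made up. A row lasts 1/10 s, in which the tool goes at most 50 mm and 8.59 degrees, less where a joint would pass 70% of its speed; a pose out of reach is approached as far as the arm can. A call is refused whole if a number of a shift passes 0.05 or a number of a turn 0.15, either way. A call with a gripper value outside its range is refused whole. "fingers" is the finger opening in m, from 0 to 0.0854, set as the call begins (left out, the last holds). The fingers move at their own pace and stop on an object; "force" is the grip in N (left out, the last holds). Time passes only in rows, so rows that do not move let the fingers close. It gives the time, the measured TCP pose, the force and the opening at its end, in the units of the state.
- arm.read_state(): the state, without advancing time (a new reading comes with each control period).
- viewer.grab_frame(name): name is "scene" or "top" or "wrist"; returns a dict with "image" (384x512x3 uint8, red, green, blue), "range_z" (384x512 float32, m along the optical axis (not along the pixel's ray), 0 where there is no reading), "camera_matrix" (3x3 intrinsics, pixels), "rvec" (rotation vector, rad) and "tvec" (3), from world to camera coordinates, as OpenCV has them; the wrist camera has in their place "T_tool_cam" (4x4, takes a point from camera to tool coordinates, whose origin is the TCP and whose axes are the tool frame's). Camera axes: x right, y down, z forward; pixel columns grow to the right and rows downward; lengths in m; the calibration is good to about 2 mm. A picture is of the moment at which its call begins: read the wrist's pose just before it.
- ticket.finish_job(): hands the job in, once; it reports no verdict.
The state is a dict: "time_s": time; "qpos": joint angles; "joint_velocities": joint speeds; "joint_efforts": joint torques, N m; "eef_pos": TCP position; "orientation": TCP orientation; "force": force on the tool from outside, world axes, zero at the start; "ft_torque": the same for the moment, N m; "width": opening from 0.0 (shut) to 1.0 (fully open).
Only numpy, scipy, OpenCV 4.12 (cv2) and the standard library are available. Lean on these libraries where they do the work, as an engineer would, in place of code of your own. Each camera call takes 0.05 s, during which the arm holds its last target.

## Working session

There is one attempt and no reset: what is moved stays moved. The work goes in short steps, Python scripts to look and compute and a tool call to move; the robot and the scene stay as the last step left them, time stands still between calls to the robot, and variables do not carry over. Pictures are saved under pics/ and viewed, and the job is handed in when it is done.

Besides the shell and the picture viewer there is one more tool, called as name(argument=value, ...) on one line, values as JSON. servo_tool: Moves the arm, as the interface text tells. Its arguments: {"type":"object","properties":{"motion":{"type":"string"},"fingers":{"type":"number"},"force":{"type":"number"}},"required":["motion"]}

```bash
mkdir -p pics
cat > h.py <<'E'
import numpy as np, cv2, json
from scipy.spatial.transform import Rotation as R
from plant import arm, viewer, ticket
def st():
    return arm.read_state()
def cam(name):
    s=arm.read_state(); f=viewer.grab_frame(name)
    K=np.array(f["camera_matrix"])
    if name=="wrist":
        T=np.eye(4);T[:3,:3]=R.from_quat(s["orientation"]).as_matrix();T[:3,3]=s["eef_pos"]
        W=T@np.array(f["T_tool_cam"])
    else:
        Rm=cv2.Rodrigues(np.array(f["rvec"],float))[0];W=np.eye(4);W[:3,:3]=Rm.T;W[:3,3]=-Rm.T@np.array(f["tvec"],float).ravel()
    return f["image"],f["range_z"],K,W
def ray(K,W,u,v,z):
    d=W[:3,:3]@np.linalg.inv(K)@np.array([u,v,1.]);o=W[:3,3]
    return o+d*(z-o[2])/d[2]
def cloud(rz,K,W):
    v,u=np.mgrid[:rz.shape[0],:rz.shape[1]]
    p=np.stack([(u-K[0,2])/K[0,0]*rz,(v-K[1,2])/K[1,1]*rz,rz],-1)
    return p@W[:3,:3].T+W[:3,3]
def proj(K,W,P):
    p=(np.asarray(P)-W[:3,3])@W[:3,:3];q=p@K.T;return q[...,:2]/q[...,2:]
def save(n,im,s=1.5):
    cv2.imwrite("pics/"+n+".png",cv2.resize(im[:,:,::-1],None,fx=s,fy=s,interpolation=cv2.INTER_CUBIC))
E
python3 - <<'E'
from h import *
np.set_printoptions(precision=4,suppress=True)
s=st();print(s["time_s"],s["eef_pos"],s["orientation"],s["force"],s["width"],arm.tcp_to_grasp)
print(R.from_quat(s["orientation"]).as_matrix())
for n in("scene","top","wrist"):
    im,rz,K,W=cam(n);save(n+"0",im);np.savez(n+"0.npz",im=im,rz=rz,K=K,W=W);print(n,K.ravel(),W)
E
```

```text
0.0 [ 0.2108 -0.6408  0.2305] [-0.112   0.6988 -0.6976  0.1118] [-0.7666 -0.081   0.1845] 1.0052625979500531 0.0187
[[-0.9499 -0.0006  0.3125]
 [-0.3125  0.0015 -0.9499]
 [ 0.0001 -1.     -0.0016]]
scene [416.0675   0.     255.7381   0.     416.0675 194.9796   0.       0.
   1.    ] [[-0.6029 -0.6006  0.5252 -0.1301]
 [-0.7978  0.4563 -0.3941  0.5506]
 [-0.003  -0.6566 -0.7543  1.1016]
 [ 0.      0.      0.      1.    ]]
top [439.5094   0.     257.5864   0.     439.5094 193.1426   0.       0.
   1.    ] [[-0.3708 -0.88    0.297   0.0488]
 [-0.9287  0.3487 -0.1262  0.2254]
 [ 0.0074 -0.3226 -0.9465  1.756 ]
 [ 0.      0.      0.      1.    ]]
wrist [308.4522   0.     257.04     0.     308.4522 195.7967   0.       0.
   1.    ] [[ 0.3137 -0.9135 -0.2589  0.276 ]
 [-0.9495 -0.3022 -0.0841 -0.6201]
 [-0.0014  0.2722 -0.9622  0.3738]
 [ 0.      0.      0.      1.    ]]
```

View pics/scene0.png

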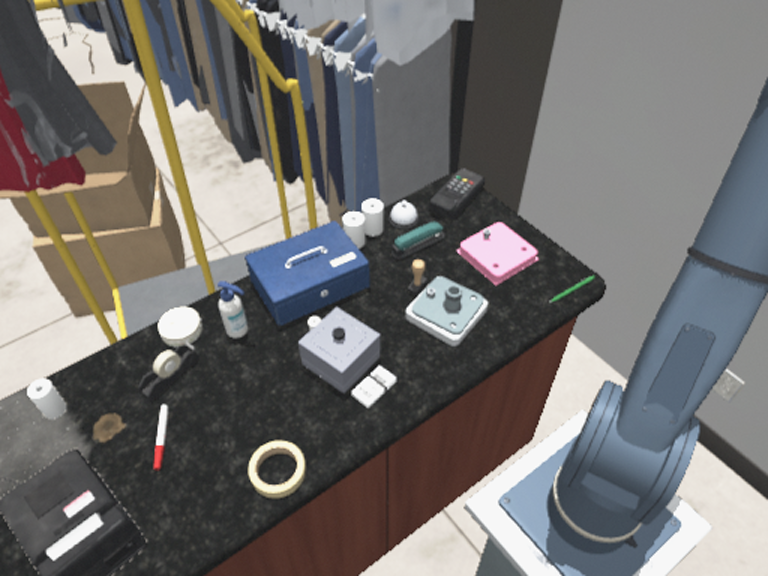

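View pics/top0.png

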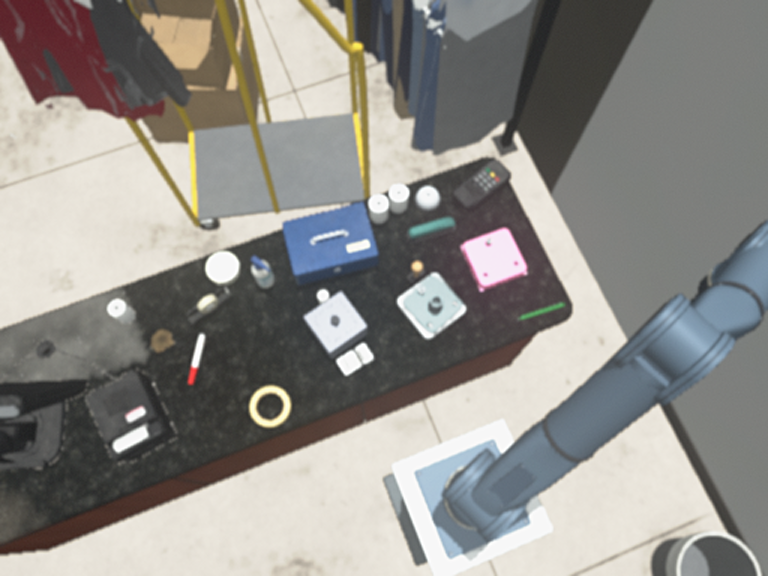

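View pics/wrist0.png

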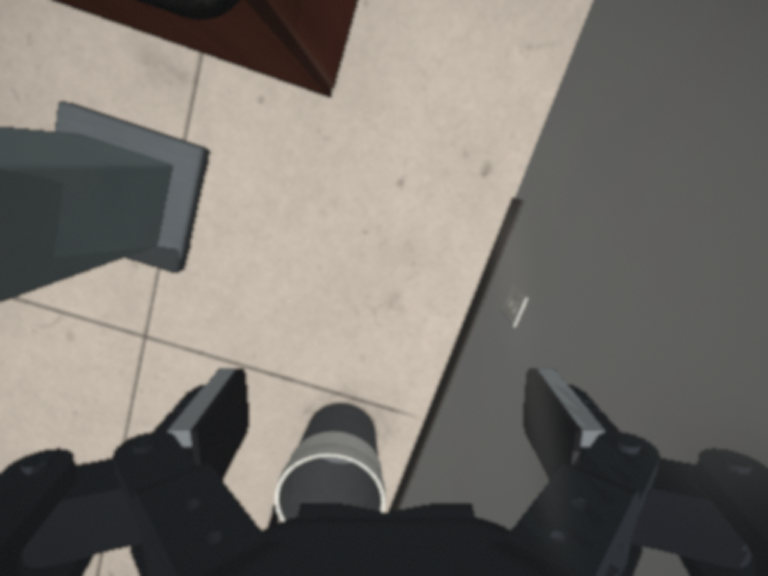

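The scene view shows the lidded kit box around (340,345), the riser with its foot and post around (447,308), and the pink look-alike at (498,250). The box stands left and the riser right. I'll take coarse positions from the fixed cameras.

Run:
```python
from h import *
np.set_printoptions(precision=4,suppress=True)
for n in("scene","top"):
    d=np.load(n+"0.npz");im,rz,K,W=[d[k] for k in("im","rz","K","W")]
    C=cloud(rz,K,W)
    pts={"scene":[("knob",(339,334),.0965),("post",(453,287),.084),("bolt",(431,293),.0475),("holeL?",(420,311),.034),("holeR?",(452,328),.034),("spool",(314,322),.048),("tags",(374,386),.016),("stamp",(418,264),.088)],
    "top":[("knob",(335,320),.0965),("post",(436,302),.084),("bolt",(431,288),.0475),("spool",(323,296),.048),("tags",(356,359),.016),("stamp",(417,266),.088)]}[n]
    for nm,(u,v),z in pts:
        print(n,nm,ray(K,W,u/1.5,v/1.5,z),C[int(v/1.5),int(u/1.5)])
    if n=="scene":
        H=C[...,2];m=((abs(H-.082)<.006)&(rz>0)&(C[...,0]<.67)&(C[...,0]>.3)&(abs(C[...,1])<.4)).astype(np.uint8)
        nn,l,s,c=cv2.connectedComponentsWithStats(m)
        for i in range(1,nn):
            if s[i,4]>60:
                q=C[l==i];r=cv2.minAreaRect((q[:,:2]*1000).astype(np.float32));print("area",s[i,4],r,q[:,2].mean())
        m=((abs(H-.034)<.005)&(rz>0)&(C[...,0]<.67)&(C[...,0]>.3)&(abs(C[...,1])<.3)).astype(np.uint8)
        nn,l,s,c=cv2.connectedComponentsWithStats(m)
        for i in range(1,nn):
            if s[i,4]>200:
                q=C[l==i];r=cv2.minAreaRect((q[:,:2]*1000).astype(np.float32));print("area34",s[i,4],r,q[:,2].mean())
    a=im[170:250,180:340] if n=="scene" else im[160:260,190:330]
    save(n+"0c",a,5)
```

```text
scene knob [0.5355 0.1642 0.0965] [0.5306 0.1669 0.1072]
scene post [ 0.4996 -0.1109  0.084 ] [ 0.5059 -0.1173  0.0757]
scene bolt [ 0.5385 -0.0836  0.0475] [ 0.5415 -0.0848  0.0456]
scene holeL? [ 0.5213 -0.0385  0.034 ] [ 0.5218 -0.0389  0.035 ]
scene holeR? [ 0.4427 -0.0635  0.034 ] [ 0.4443 -0.0632  0.0361]
scene spool [0.6269 0.1701 0.048 ] [0.6349 0.1669 0.041 ]
scene tags [0.4358 0.1515 0.016 ] [-0.1301  0.5506  1.1016]
scene stamp [ 0.5965 -0.0914  0.088 ] [ 0.6003 -0.0917  0.0846]
area 61 ((492.80889892578125, -104.87179565429688), (32.50487518310547, 38.2495002746582), 53.11111068725586) 0.08285259536648168
area 1205 ((540.1094360351562, 164.69866943359375), (122.7795639038086, 122.05329132080078), 14.583512306213379) 0.08260609889172385
area34 915 ((500.8804931640625, -101.55548095703125), (135.6476593017578, 137.8042755126953), 18.11237907409668) 0.03414123336409633
top knob [0.5413 0.1602 0.0965] [0.5406 0.1613 0.1046]
top post [ 0.4926 -0.1076  0.084 ] [ 0.5048 -0.113   0.0469]
top bolt [ 0.5444 -0.1179  0.0475] [ 0.5476 -0.1185  0.0384]
top spool [0.6316 0.1651 0.048 ] [0.6396 0.1652 0.03  ]
top tags [0.442  0.1425 0.016 ] [0.4439 0.1432 0.0155]
top stamp [ 0.6046 -0.0992  0.088 ] [ 0.6065 -0.1     0.0864]
```

View pics/scene0c.png

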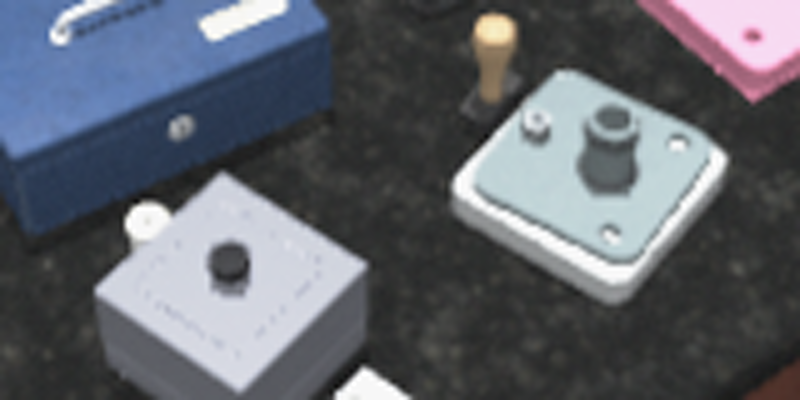

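servo_tool(motion="-0.034 0 -0.0344 0;-0.034 0 -0.0344 0;-0.034 0 -0.0344 0;-0.034 0 -0.0344 0;-0.034 0 -0.0344 0;-0.034 0 -0.0344 0;-0.034 0 -0.0344 0;-0.034 0 -0.0344 0;-0.034 0 -0.0344 0;-0.034 0 -0.0344 0;-0.034 0 -0.0344 0;-0.034 0 -0.0344 0", fingers=0.05)

```text
time_s: 1.35
eef_pos: [0.47, -0.1198, 0.2314]
orientation: [0.112, -0.698, 0.698, -0.112]
force: [1.1, -0.4, 0.1]
width: 0.582
```

servo_tool(motion="0 0 0 0;0 0 0 0")

```text
time_s: 1.55
eef_pos: [0.4697, -0.1206, 0.2311]
orientation: [-0.113, 0.698, -0.698, 0.113]
force: [0.8, -1.1, 0.0]
width: 0.586
```

```bash
cat > look.py <<'E'
from h import *
import sys
np.set_printoptions(precision=4,suppress=True)
im,rz,K,W=cam("wrist");n=sys.argv[1]
np.savez(n+".npz",im=im,rz=rz,K=K,W=W);save(n,im)
s=st();print(s["time_s"],s["eef_pos"],s["force"],s["width"],R.from_quat(s["orientation"]).as_matrix().ravel())
E
python3 look.py w1
```

```text
1.6 [ 0.4691 -0.122   0.2311] [ 1.024  -0.3221 -0.0762] 0.5841996276202276 [-0.9498 -0.0008  0.3128 -0.3128 -0.0004 -0.9498  0.0008 -1.      0.0001]
```

View pics/w1.png

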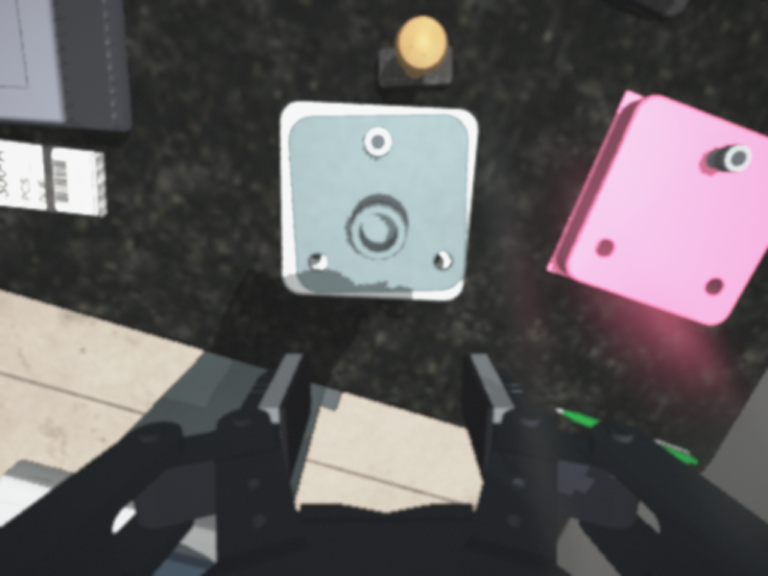

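The wrist view shows the fitted bolt at (377,141), the post at (378,230), and the foot's open holes at (318,261) and (443,259), with the riser's white face partly filling each. I'll measure these now.

Run:
```python
from h import *
np.set_printoptions(precision=4,suppress=True)
d=np.load("w1.npz");im,rz,K,W=[d[k] for k in("im","rz","K","W")]
C=cloud(rz,K,W)
for nm,(u,v),z in[("bolt",(377,141),.0475),("L",(318,261),.034),("R",(443,259),.034),("post",(378,227),.084)]:
    print(nm,ray(K,W,u/1.5,v/1.5,z),C[int(v/1.5),int(u/1.5)])
print("plate z",np.median(C[110:125,200:230,2]), "riser", C[185:195,192:194,2].ravel()[:5])
save("w1c",im[60:205,180:325],5)
hsv=cv2.cvtColor(im,cv2.COLOR_RGB2HSV);
for p in[(80,205),(100,190),(72,230),(150,315),(170,250),(120,312)]:print(p,hsv[p],im[p])
```

```text
bolt [ 0.5462 -0.0896  0.0475] [ 0.546  -0.0893  0.0487]
L [ 0.4514 -0.0739  0.034 ] [ 0.4466 -0.0724  0.0146]
R [ 0.4825 -0.1622  0.034 ] [ 0.4803 -0.1649  0.0156]
post [ 0.4964 -0.1072  0.084 ] [ 0.4917 -0.1082  0.0456]
plate z 0.03466059189114842 riser [0.0267 0.0265 0.0275 0.0262 0.0264]
(80, 205) [ 91  29 202] [179 201 202]
(100, 190) [  0   0 246] [246 246 246]
(72, 230) [  0   0 247] [247 247 247]
(150, 315) [75 12 43] [41 43 42]
(170, 250) [ 92  31 204] [179 202 204]
(120, 312) [ 90   3 239] [236 239 239]
```

View pics/w1c.png

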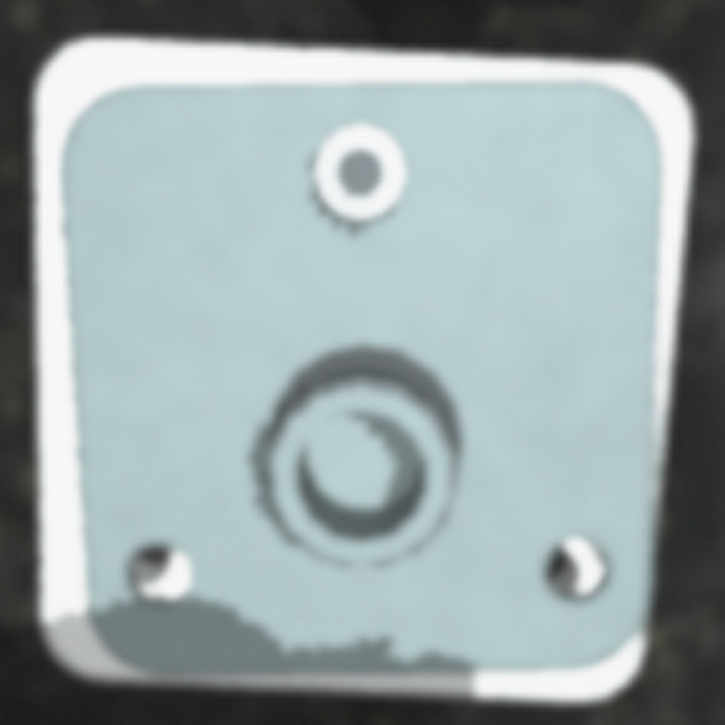

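Run:
```python
from h import *
np.set_printoptions(precision=4,suppress=True)
d=np.load("w1.npz");im,rz,K,W=[d[k] for k in("im","rz","K","W")]
hsv=cv2.cvtColor(im,cv2.COLOR_RGB2HSV)
roi=np.zeros(im.shape[:2],np.uint8);roi[60:205,180:325]=1
m1=((hsv[...,2]>90)&(roi>0)).astype(np.uint8)
m2=((hsv[...,2]>90)&(hsv[...,1]>18)&(roi>0)).astype(np.uint8)
for nm,m,z in(("riser",m1,.026),("plate",m2,.034)):
    m=cv2.morphologyEx(m,cv2.MORPH_OPEN,np.ones((3,3)))
    c=max(cv2.findContours(m,cv2.RETR_EXTERNAL,cv2.CHAIN_APPROX_NONE)[0],key=cv2.contourArea)[:,0].astype(float)
    P=np.array([ray(K,W,u,v,z)[:2] for u,v in c])
    r=cv2.minAreaRect((P*1000).astype(np.float32));print(nm,r)
    # edge line fits
    ang=np.deg2rad(r[2]);cx=np.array(r[0])/1000
    for k in range(4):
        a=ang+k*np.pi/2;n=np.array([np.cos(a),np.sin(a)]);t=np.array([-n[1],n[0]])
        q=(P-cx);s=q@n;u=q@t
        sel=(abs(u)<.045)&(s>.05)
        vx,vy,x0,y0=cv2.fitLine((q[sel]*1000).astype(np.float32),cv2.DIST_HUBER,0,.01,.01).ravel()
        print("  edge normal",np.rad2deg(a).round(1),"off mm",(n@[x0,y0]).round(2),"line dir",(np.rad2deg(np.arctan2(vy,vx))%90).round(2),sel.sum())
```

```text
riser ((502.9723205566406, -102.01945495605469), (142.55630493164062, 142.74337768554688), 15.544807434082031)
  edge normal 15.5 off mm 70.64 line dir 15.79 85
  edge normal 105.5 off mm 70.84 line dir 15.88 82
  edge normal 195.5 off mm 70.14 line dir 15.21 76
  edge normal 285.5 off mm 70.8 line dir 15.5 81
plate ((503.9920349121094, -105.01173400878906), (125.91250610351562, 126.99817657470703), 19.425495147705078)
  edge normal 19.4 off mm 61.98 line dir 18.45 87
  edge normal 109.4 off mm 62.74 line dir 19.1 84
  edge normal 199.4 off mm 62.26 line dir 18.45 79
  edge normal 289.4 off mm 62.25 line dir 21.13 84
```

servo_tool(motion="-0.022 0 -0.0356 0;-0.022 0 -0.0356 0;-0.022 0 -0.0356 0;-0.022 0 -0.0356 0;-0.022 0 -0.0356 0;-0.022 0 -0.0356 0;-0.022 0 -0.0356 0;0 0 0 0", fingers=0.05)

```text
time_s: 2.4
eef_pos: [0.5385, 0.1679, 0.231]
orientation: [-0.113, 0.699, -0.697, 0.114]
force: [0.2, -0.1, 0.1]
width: 0.588
```

```bash
python3 look.py w2
```

```text
2.45 [0.5382 0.1644 0.2309] [-0.619  -1.0738 -0.3177] 0.5871962198584527 [-0.9493 -0.0005  0.3143 -0.3143  0.0005 -0.9493  0.0003 -1.     -0.0006]
```

View pics/w2.png

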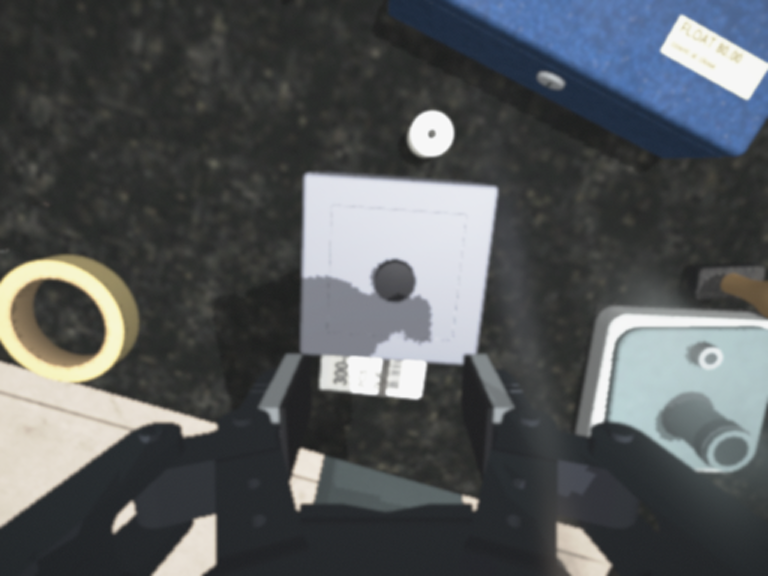

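The lid is at (305–497, 173–362) with its knob at (394,280); the spool is behind, the tags are in front, and the tape roll is to the left. Measuring the knob.

```bash
cat >> h.py <<'E'
def tool(d,s=None):
    s=s or st();return R.from_quat(s["orientation"]).as_matrix().T@np.asarray(d)
E
python3 - <<'E'
from h import *
np.set_printoptions(precision=4,suppress=True)
d=np.load("w2.npz");im,rz,K,W=[d[k] for k in("im","rz","K","W")]
C=cloud(rz,K,W)
H=C[...,2]
m=((rz>0)&(abs(H-.082)<.008)&(abs(C[...,0]-.54)<.09)&(abs(C[...,1]-.164)<.09)).astype(np.uint8)
P=C[m>0];print(P[:,2].mean(),len(P));r=cv2.minAreaRect((P[:,:2]*1000).astype(np.float32));print("lid by depth",r)
g=im.max(-1);k=((H>.09)&(H<.112)&(g<110)&(abs(C[...,0]-.54)<.05)&(abs(C[...,1]-.164)<.05)).astype(np.uint8)
n,l,s_,c=cv2.connectedComponentsWithStats(k);i=1+s_[1:,4].argmax();print(s_[i],c[i])
kp=C[l==i];print("knob z",np.median(kp[:,2]))
p=ray(K,W,*c[i],.102);print("knob",p,ray(K,W,394.5/1.5,278/1.5,.102))
# tape extents
m=(rz>0)&(abs(H-.02)<.012)&(C[...,1]>.25)&(C[...,1]<.42)&(C[...,0]<.6);q=C[m&(im[...,0]>150)];print("tape",q.min(0),q.max(0))
s=st();print(tool(p-np.array(s["eef_pos"])),s["eef_pos"])
E
```

```text
0.08298938057482447 14078
lid by depth ((539.802978515625, 162.15687561035156), (119.8831787109375, 120.62979888916016), 14.57099723815918)
[250 174  26  27 572] [262.3217 186.9423]
knob z 0.10249760874970881
knob [0.5399 0.1631 0.102 ] [0.5415 0.163  0.102 ]
tape [0.3525 0.3473 0.008 ] [0.4553 0.4199 0.0273]
[-0.0013  0.1289  0.0018] [0.5382 0.1644 0.2309]
```

servo_tool(motion="-0.001 0.036 0.002 0;0 0.036 0 0;0 0.036 0 0;0 0.036 0 0;0 0.002 0 0;0 0 0 0", fingers=0.05)

```text
time_s: 3.05
eef_pos: [0.5395, 0.1596, 0.0855]
orientation: [0.112, -0.698, 0.699, -0.111]
force: [0.7, -1.6, 0.4]
width: 0.583
```

servo_tool(motion="0 0 0 0;0 0 0 0;0 0 0 0;0 0 0 0", fingers=0.01, force=50)

```text
time_s: 3.45
eef_pos: [0.5408, 0.1615, 0.0876]
orientation: [-0.11, 0.698, -0.698, 0.113]
force: [-0.9, -2.2, 7.0]
width: 0.276
```

servo_tool(motion="0 -0.01 0 0;0 -0.03 0 0;0 0 0 0")

```text
time_s: 3.75
eef_pos: [0.5416, 0.1625, 0.1297]
orientation: [-0.11, 0.699, -0.698, 0.114]
force: [0.5, -0.4, -1.7]
width: 0.273
```

```bash
python3 look.py w3
```

```text
3.8 [0.5409 0.1623 0.1281] [ 0.2962 -0.0607 -1.3076] 0.27423863059516984 [-0.9499  0.0046  0.3124 -0.3124  0.0017 -0.9499 -0.0049 -1.     -0.0002]
```

View pics/w3.png

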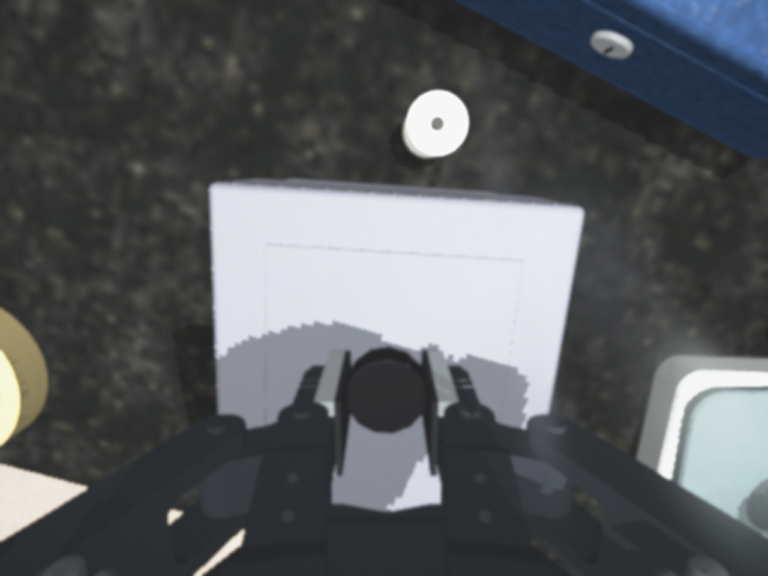

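Lid is held, with about 1.3 N of weight on the wrist. Lifting clear and carrying it to the free counter on the left.

servo_tool(motion="0 -0.05 0 0;-0.0155 0 -0.0345 0;-0.0155 0 -0.0345 0;-0.0155 0 -0.0345 0;-0.0155 0 -0.0345 0;-0.0155 0.01 -0.0345 0;0 0.04 0 0;0 0.04 0 0;0 0.015 0 0;0 0 0 0;0 0 0 0")

```text
time_s: 4.9
eef_pos: [0.5599, 0.35, 0.0716]
orientation: [-0.111, 0.698, -0.698, 0.112]
force: [-1.2, -0.7, -0.2]
width: 0.273
```

servo_tool(motion="0 0.008 0 0;0 0.003 0 0;0 0.002 0 0;0 0.002 0 0;0 0 0 0")

```text
time_s: 5.4
eef_pos: [0.5595, 0.3498, 0.0575]
orientation: [-0.111, 0.698, -0.698, 0.112]
force: [-4.3, -3.9, 16.9]
width: 0.268
```

servo_tool(motion="0 -0.002 0 0;0 0 0 0;0 0 0 0;0 0 0 0", fingers=0.05)

```text
time_s: 5.8
eef_pos: [0.5592, 0.3497, 0.0571]
orientation: [0.112, -0.698, 0.698, -0.112]
force: [0.5, -0.4, 0.3]
width: 0.589
```

servo_tool(motion="0 -0.04 0 0;0 -0.05 0 0;0 -0.04 0 0;0.016 -0.01 0.035 0;0.016 0 0.035 0;0.016 0 0.035 0;0.016 0 0.035 0;0.016 0 0.035 0;0 0 0 0", fingers=0.03)

```text
time_s: 6.7
eef_pos: [0.5378, 0.1519, 0.1973]
orientation: [0.11, -0.697, 0.7, -0.109]
force: [0.2, -0.0, 1.1]
width: 0.354
```

```bash
python3 look.py w4
```

```text
6.75 [0.538  0.1552 0.1974] [-0.4713  0.977  -0.385 ] 0.35167757090079255 [-0.9514 -0.0001  0.3079 -0.3079 -0.0014 -0.9514  0.0005 -1.      0.0013]
```

View pics/w4.png

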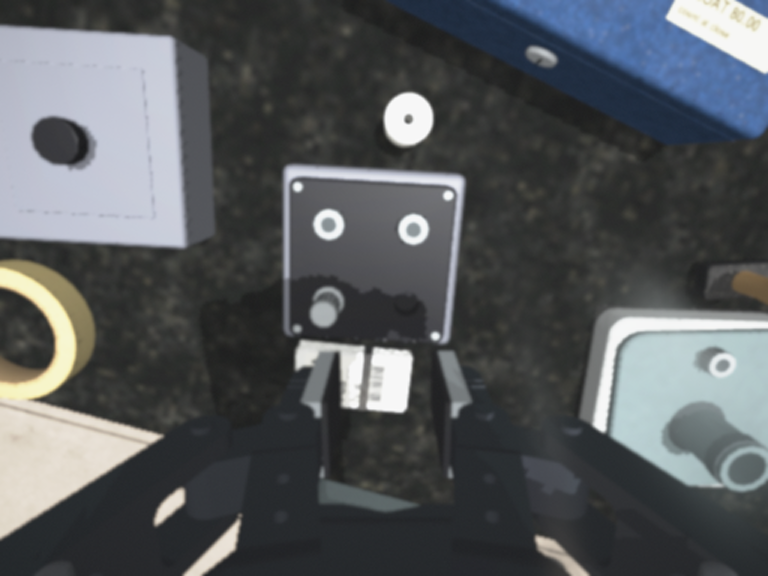

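The lid stands flat at the left. Both bolts sit at (328,225) and (413,229), the pin at (325,305), and the empty pocket is at (405,303).

Run:
```python
from h import *
np.set_printoptions(precision=4,suppress=True)
d=np.load("w4.npz");im,rz,K,W=[d[k] for k in("im","rz","K","W")]
C=cloud(rz,K,W)
for nm,(u,v),z in[("bA",(328.5,224.5),.056),("bB",(413.5,229),.056),("pin top",(322,314),.074),("pocket",(404,303),.044)]:
    print(nm,ray(K,W,u/1.5,v/1.5,z),C[int(v/1.5),int(u/1.5)])
c=[ray(K,W,u/1.5,v/1.5,.044)[:2] for u,v in [(297.5,187),(448,196),(435,337),(297,329)]]
print("screws",np.array(c),np.mean(c,0))
save("w4c",im[105:235,180:320],5.5)
```

```text
bA [0.5576 0.1939 0.056 ] [0.5583 0.194  0.0567]
bB [0.5709 0.1434 0.056 ] [0.5715 0.1443 0.0574]
pin top [0.5072 0.1814 0.074 ] [0.5076 0.1821 0.0747]
pocket [0.5207 0.1322 0.044 ] [0.5165 0.1305 0.0293]
screws [[0.5722 0.2196]
 [0.5959 0.1282]
 [0.5041 0.1043]
 [0.4809 0.1957]] [0.5383 0.1619]
```

View pics/w4c.png

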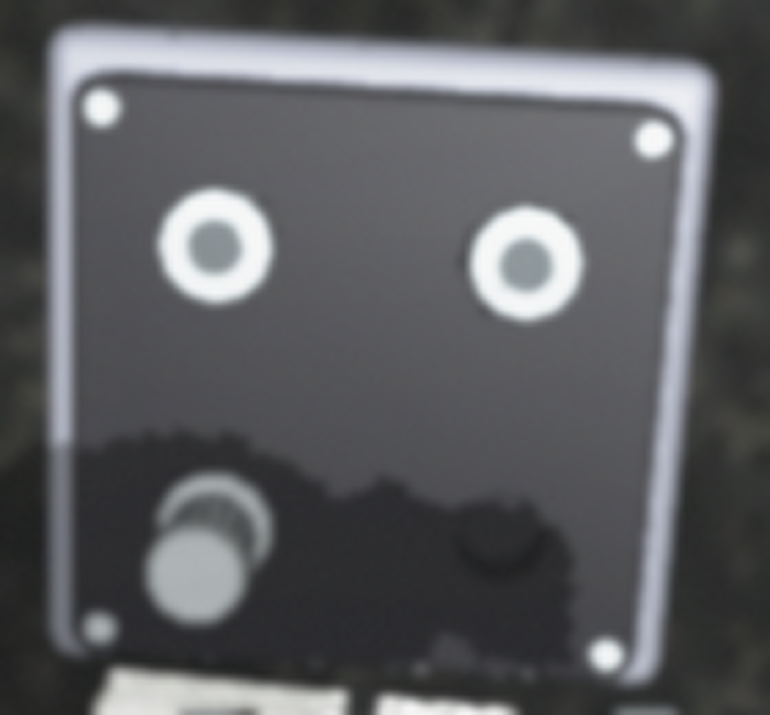

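servo_tool(motion="0.0215 0.02 -0.034 0;0 0.04 0 0;0 0.03 0 0;0 0 0 0;0 0 0 0")

```text
time_s: 7.25
eef_pos: [0.5069, 0.185, 0.1075]
orientation: [-0.112, 0.698, -0.698, 0.112]
force: [0.2, -0.3, 0.7]
width: 0.356
```

Run:
```python
from h import *
np.set_printoptions(precision=4,suppress=True)
s=st();print(s["eef_pos"],tool(np.array([.507,.181,.052])-s["eef_pos"]),s["joint_velocities"])
```

```text
[0.5069 0.185  0.1075] [0.0011 0.0555 0.0038] [ 0.0111 -0.0283  0.0003 -0.0199  0.0018  0.0039  0.0021]
```

servo_tool(motion="0.001 0.025 0.0035 0;0 0.0205 0 0;0 0.01 0 0;0 0 0 0")

```text
time_s: 7.65
eef_pos: [0.5073, 0.1808, 0.052]
orientation: [-0.112, 0.698, -0.698, 0.112]
force: [1.4, -0.0, -0.4]
width: 0.354
```

servo_tool(motion="0 0 0 0;0 0 0 0;0 0 0 0;0 0 0 0", fingers=0.005, force=90)

```text
time_s: 8.05
eef_pos: [0.5079, 0.181, 0.0532]
orientation: [-0.111, 0.698, -0.698, 0.113]
force: [-0.9, -0.3, 6.9]
width: 0.139
```

```bash
python3 look.py w5
```

```text
8.1 [0.5079 0.181  0.0532] [-0.4854  0.7047  7.2531] 0.13995347246696221 [-0.9499  0.0023  0.3125 -0.3125  0.001  -0.9499 -0.0025 -1.     -0.0003]
```

View pics/w5.png

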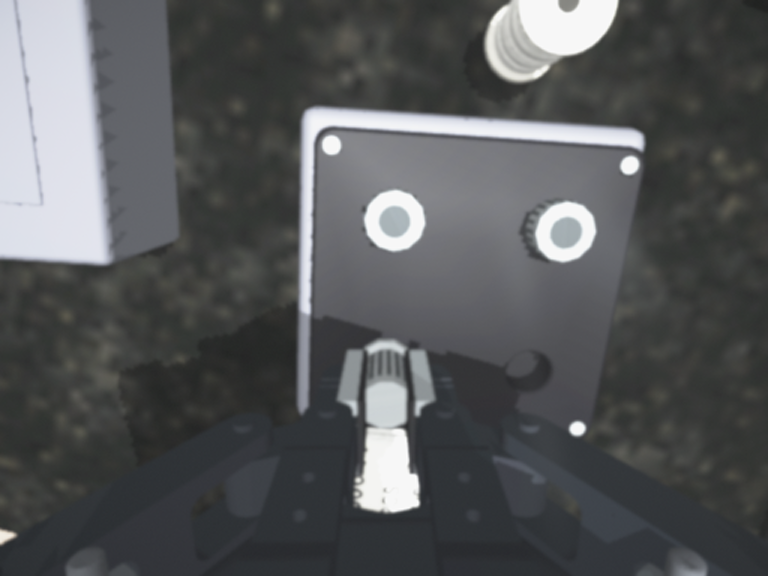

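Run:
```python
from h import *
np.set_printoptions(precision=4,suppress=True)
d=np.load("w5.npz");im,rz,K,W=[d[k] for k in("im","rz","K","W")]
save("w5c",im[220:290,220:300],8)
for v in(395,400,405):
    print(ray(K,W,386/1.5,v/1.5,.074))
for nm,(u,v),z in[("bA",(394,220),.056),("bB",(566,232),.056),("pocket",(530,370),.044)]:print(nm,ray(K,W,u/1.5,v/1.5,z))
```

```text
[0.5108 0.1812 0.074 ]
[0.5092 0.1807 0.074 ]
[0.5077 0.1801 0.074 ]
bA [0.558  0.1942 0.056 ]
bB [0.5709 0.1434 0.056 ]
pocket [0.5213 0.1302 0.044 ]
```

View pics/w5c.png

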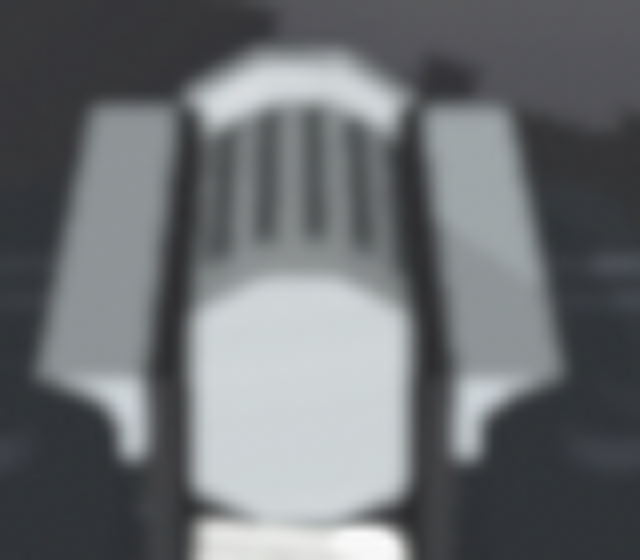

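```bash
python3 -c "
from h import *
print(np.round(st()['qpos'],3))"
```

```text
[-0.318  0.607 -0.167  1.99   0.181  0.556 -1.863]
```

servo_tool(motion="0 -0.02 0 0;0 -0.035 0 0;0 -0.02 0 0;0 -0.02 0 -0.15;0 0 0 -0.15;0 0 0 -0.15;0 0 0 0")

```text
time_s: 8.8
eef_pos: [0.5072, 0.1803, 0.1475]
orientation: [-0.265, 0.655, -0.655, 0.266]
force: [-0.5, -0.4, -1.2]
width: 0.135
```

```bash
python3 - <<'E'
from h import *
np.set_printoptions(precision=4,suppress=True)
s=st();print(s["eef_pos"],s["width"],s["force"],tool(np.array([.4797,-.1605,.15])-s["eef_pos"]),np.round(s["qpos"],2))
E
python3 look.py w6
```

```text
[0.5072 0.1803 0.1475] 0.13539565616405438 [-0.5435 -0.3717 -1.1595] [ 0.2569 -0.0027  0.2255] [-0.2   0.48 -0.34  1.9   0.22  0.79 -1.45]
8.85 [0.5071 0.1803 0.1472] [ 0.3971 -0.0633 -1.1785] 0.13604924637311488 [-0.7218  0.0004  0.6921 -0.6921  0.0004 -0.7218 -0.0006 -1.     -0.    ]
```

View pics/w6.png

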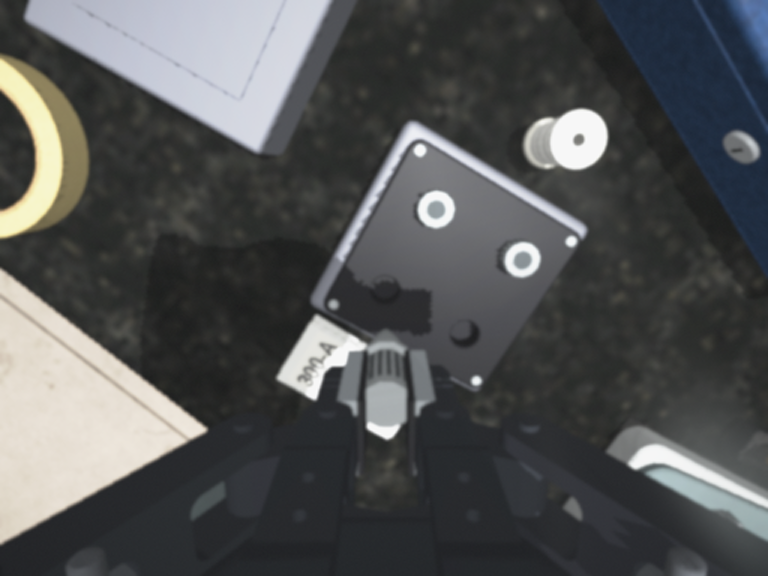

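The pin is held upright at about (387,385) and the pockets behind it are clear. Carrying it over the foot.

servo_tool(motion="0.032 0 0.0282 0;0.032 0 0.0282 0;0.032 0 0.0282 0;0.032 0 0.0282 0;0.032 0 0.0282 0;0.032 0 0.0282 0;0.032 0 0.0282 0;0.032 0 0.0282 0;0 0.02 0 0;0 0.02 0 0;0 0 0 0;0 0 0 0")

```text
time_s: 10.05
eef_pos: [0.4795, -0.1593, 0.107]
orientation: [-0.264, 0.656, -0.656, 0.264]
force: [0.2, -0.5, -0.1]
width: 0.139
```

```bash
python3 - <<'E'
from h import *
np.set_printoptions(precision=4,suppress=True)
s=st();print(s["eef_pos"],s["width"],s["force"],tool(np.array([.4797,-.1605,.082])-s["eef_pos"]),np.round(s["qpos"],2))
E
python3 look.py w7
```

```text
[ 0.4795 -0.1593  0.107 ] 0.1386531302860737 [ 0.2428 -0.4846 -0.1349] [0.0006 0.025  0.001 ] [ 0.44  0.5  -0.3   2.02  0.23  0.65 -0.82]
10.1 [ 0.48   -0.1593  0.1075] [ 0.0309 -0.0585 -1.0387] 0.1398510779951476 [-0.7202  0.0005  0.6937 -0.6937 -0.0001 -0.7202 -0.0003 -1.      0.0004]
```

View pics/w7.png

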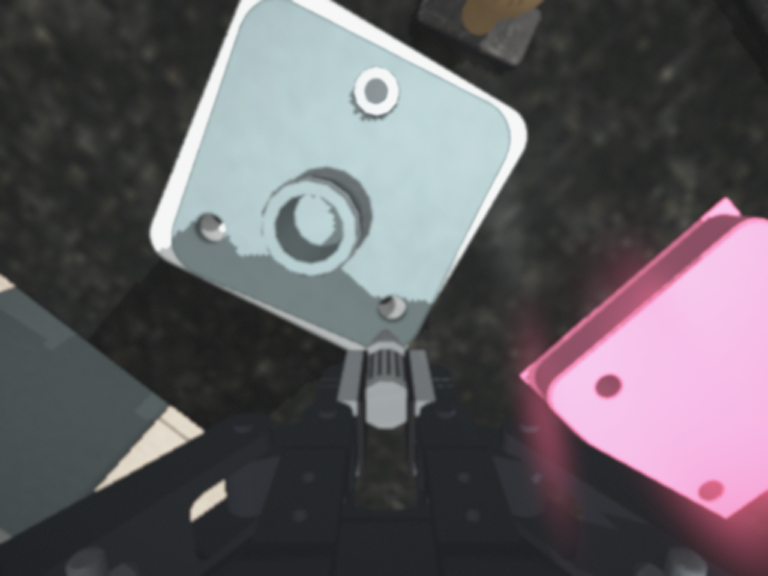

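servo_tool(motion="0.0005 0.02 0.001 0;0 0.006 0 0;0 0 0 0")

```text
time_s: 10.4
eef_pos: [0.4797, -0.1604, 0.0808]
orientation: [-0.265, 0.656, -0.655, 0.265]
force: [-0.4, 0.9, -1.0]
width: 0.14
```

```bash
python3 look.py w8
python3 - <<'E'
from h import *
np.set_printoptions(precision=4,suppress=True)
d=np.load("w7.npz");im,rz,K,W=[d[k] for k in("im","rz","K","W")]
print("hole",ray(K,W,392/1.5,307/1.5,.034))
d=np.load("w8.npz");save("w8c",d["im"][180:300,200:320],6)
E
```

```text
10.45 [ 0.48   -0.1605  0.0812] [-0.0341 -0.5131 -0.6764] 0.13889776445096416 [-0.7195 -0.0001  0.6945 -0.6945  0.     -0.7195  0.0001 -1.     -0.0001]
hole [ 0.482  -0.1616  0.034 ]
```

View pics/w8c.png

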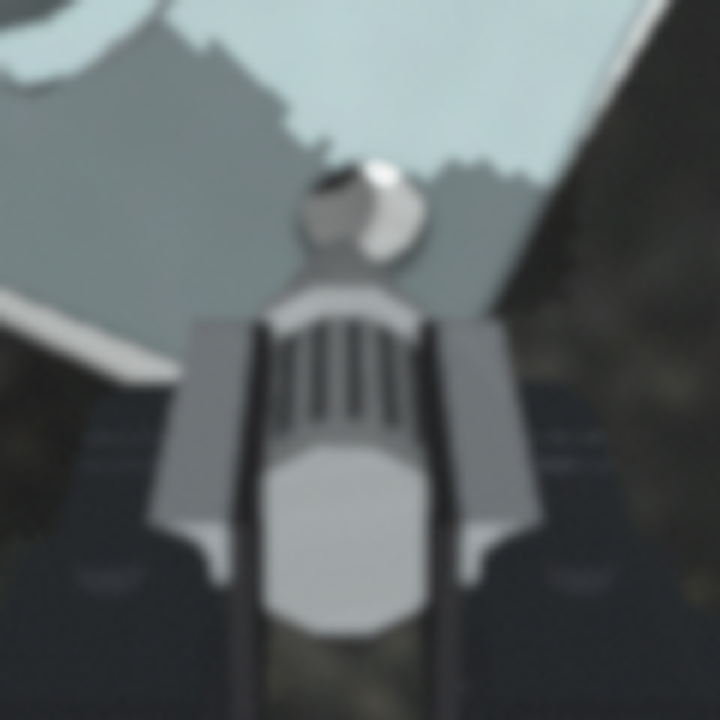

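Run:
```python
from h import *
d=np.load("w8.npz");K,W=d["K"],d["W"]
for P in([.48,-.1605,.0412],[.48,-.1605,.034],[.482,-.1616,.034],[.4771,-.158,.026]):
    u=proj(K,W,P);print(P,u,(u-[200,180])*6)
```

```text
[0.48, -0.1605, 0.0412] [257.15037138 220.71915555] [342.90222828 244.3149333 ]
[0.48, -0.1605, 0.034] [257.15431173 216.85708594] [342.92587035 221.14251562]
[0.482, -0.1616, 0.034] [260.49729687 215.88546939] [362.98378125 215.31281636]
[0.4771, -0.158, 0.026] [251.53720239 213.34744338] [309.22321432 200.08466026]
```

servo_tool(motion="0 0.007 0 0;0 0.005 0 0;0 0.005 0 0;0 0 0 0")

```text
time_s: 10.85
eef_pos: [0.4795, -0.1606, 0.0631]
orientation: [-0.265, 0.656, -0.655, 0.265]
force: [1.2, -0.3, -0.2]
width: 0.137
```

servo_tool(motion="0 0.003 -0.001 0;0 0.003 -0.001 0;0 0.004 -0.001 0;0 0.004 -0.0007 0;0 0 0 0")

```text
time_s: 11.35
eef_pos: [0.4769, -0.1578, 0.0492]
orientation: [-0.265, 0.656, -0.655, 0.265]
force: [0.3, -0.3, -1.2]
width: 0.136
```

servo_tool(motion="0 0.003 0 0;0 0.002 0 0;0 0.002 0 0;0 0 0 0")

```text
time_s: 11.75
eef_pos: [0.4772, -0.158, 0.0432]
orientation: [0.265, -0.656, 0.656, -0.265]
force: [-2.2, 0.4, 8.2]
width: 0.138
```

```bash
python3 look.py w9
```

```text
11.8 [ 0.4772 -0.158   0.0432] [-1.6062  0.1891  7.5649] 0.13694592800555874 [-0.7193 -0.      0.6947 -0.6947 -0.0002 -0.7193  0.0001 -1.      0.0001]
```

View pics/w9.png

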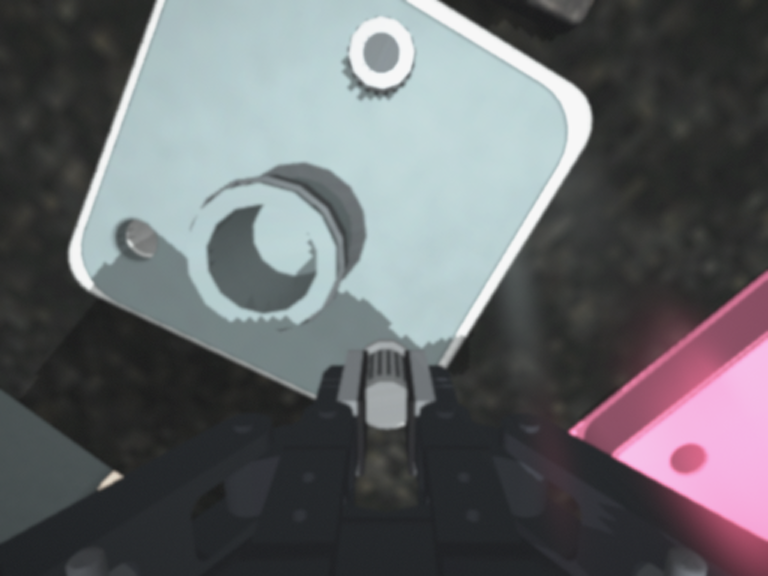

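The pin is home: contact at TCP 0.0432 as predicted, and the foot's edges now run parallel to the riser's. Releasing.

servo_tool(motion="0 0 0 0;0 0 0 0;0 0 0 0", fingers=0.03)

```text
time_s: 12.1
eef_pos: [0.4773, -0.1581, 0.0427]
orientation: [-0.265, 0.656, -0.656, 0.265]
force: [-0.4, -1.1, -0.1]
width: 0.348
```

servo_tool(motion="0 -0.03 0 0;0 -0.05 0 0;0 -0.05 0 0;0 0 0 0;0 0 0 0")

```text
time_s: 12.6
eef_pos: [0.4778, -0.1584, 0.1739]
orientation: [0.264, -0.655, 0.656, -0.265]
force: [-0.3, -0.0, 0.2]
width: 0.351
```

```bash
python3 look.py w10
```

```text
12.65 [ 0.477  -0.1582  0.1727] [ 0.6591 -0.2959 -0.2576] 0.3542885240780041 [-0.7197  0.      0.6943 -0.6943 -0.0002 -0.7196  0.0001 -1.      0.0002]
```

View pics/w10.png

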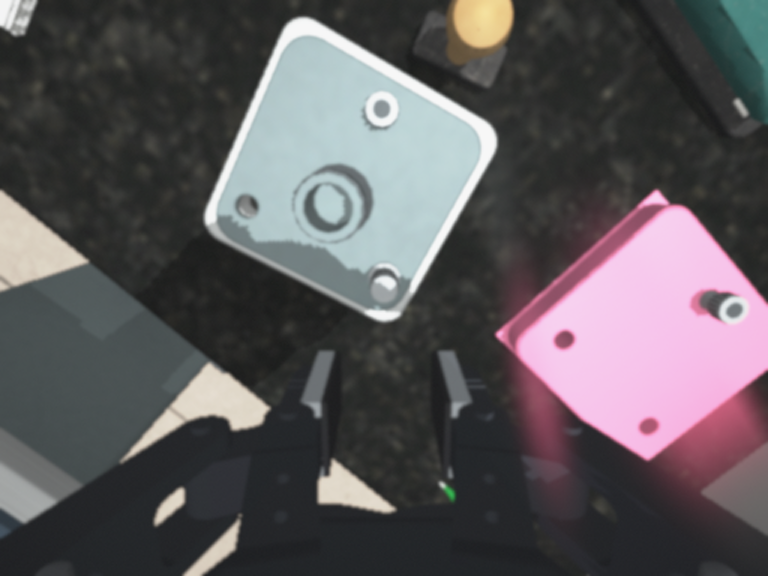

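Run:
```python
from h import *
np.set_printoptions(precision=4,suppress=True)
d=np.load("w10.npz");im,rz,K,W=[d[k] for k in("im","rz","K","W")]
print("holeL",ray(K,W,247/1.5,206/1.5,.034),"pin top",ray(K,W,384/1.5,291/1.5,.064),"bolt",ray(K,W,381/1.5,109/1.5,.0475))
save("w10c",im[115:215,145:285],5.5)
s=st();print(tool(np.array([.571,.1435,.17])-s["eef_pos"]))
```

```text
holeL [ 0.4512 -0.0687  0.034 ] pin top [ 0.4763 -0.1593  0.064 ] bolt [ 0.5459 -0.0899  0.0475]
[-0.2771  0.0026 -0.1518]
```

View pics/w10c.png

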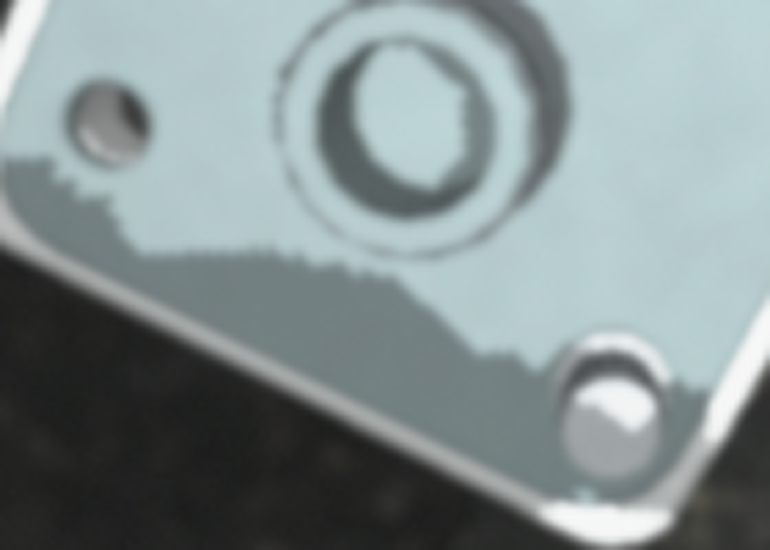

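Pin collar sits on the plate at (385,285) and hole L at (247,206) shows the riser bore in line. Fetching the back-right bolt.

servo_tool(motion="-0.0396 0 -0.0217 0;-0.0396 0 -0.0217 0;-0.0396 0 -0.0217 0;-0.0396 0 -0.0217 0;-0.0396 0 -0.0217 0;-0.0396 0 -0.0217 0;-0.0396 0 -0.0217 0;0 0.015 0 0.15;0 0.015 0 0.15;0 0.015 0 0.15;0 0.015 0 0.15;0 0.015 0 0.15")

```text
time_s: 13.85
eef_pos: [0.57, 0.1434, 0.0952]
orientation: [0.005, -0.707, 0.708, -0.003]
force: [0.3, -0.0, -0.2]
width: 0.351
```

servo_tool(motion="0 0 0 0;0 0 0 0")

```text
time_s: 14.05
eef_pos: [0.5704, 0.1437, 0.0967]
orientation: [0.009, -0.707, 0.707, -0.007]
force: [-0.7, 1.1, 0.2]
width: 0.351
```

```bash
python3 look.py w11
python3 - <<'E'
from h import *
np.set_printoptions(precision=4,suppress=True)
s=st();print(tool(np.array([.5707,.1435,.0465])-s["eef_pos"]),np.round(s["qpos"],2))
E
```

```text
14.1 [0.5709 0.1438 0.0974] [ 0.1958  0.042  -0.5926] 0.3522272352900364 [-0.9998 -0.0011  0.0223 -0.0223 -0.0005 -0.9998  0.0011 -1.      0.0004]
[0.0002 0.0509 0.0003] [-0.24  0.6  -0.13  1.82  0.11  0.73 -1.98]
```

View pics/w11.png

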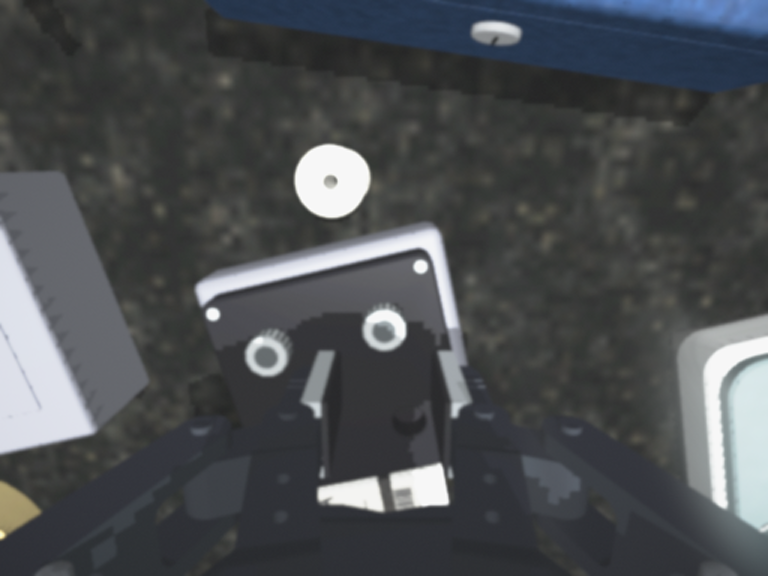

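servo_tool(motion="0 0.025 0 0;0 0.02 0 0;0 0.0055 0 0;0 0 0 0")

```text
time_s: 14.5
eef_pos: [0.571, 0.1435, 0.0472]
orientation: [0.007, -0.707, 0.707, -0.006]
force: [-0.1, -0.3, -0.4]
width: 0.352
```

servo_tool(motion="0 0 0 0;0 0 0 0;0 0 0 0;0 0 0 0", fingers=0.005, force=70)

```text
time_s: 14.9
eef_pos: [0.5719, 0.1439, 0.0484]
orientation: [-0.006, 0.707, -0.707, 0.007]
force: [-0.9, -0.5, 7.4]
width: 0.153
```

```bash
python3 look.py w12
```

```text
14.95 [0.5719 0.1439 0.0484] [-0.2273 -0.5974  6.3905] 0.15179783420564863 [-0.9998  0.0017  0.0179 -0.0179  0.0004 -0.9998 -0.0018 -1.     -0.0004]
```

View pics/w12.png

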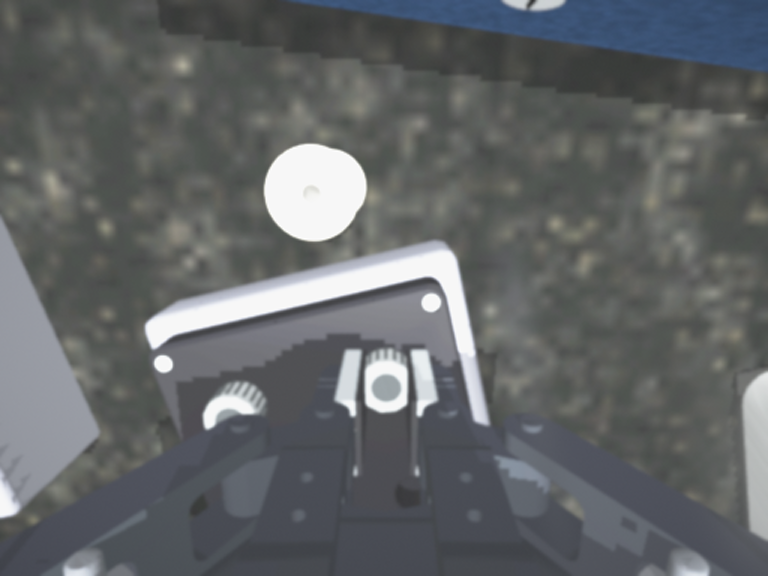

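Run:
```python
from h import *
np.set_printoptions(precision=4,suppress=True)
d=np.load("w12.npz");im,rz,K,W=[d[k] for k in("im","rz","K","W")]
p=ray(K,W,386/1.5,387/1.5,.056);print(p);s=st();print("bolt in tool",tool(p-s["eef_pos"]))
print(tool(np.array([.4519,-.0675,.148])-s["eef_pos"]))
```

```text
[0.5707 0.143  0.056 ]
bolt in tool [ 0.0012 -0.0076  0.0009]
[ 0.1236 -0.0999  0.2091]
```

servo_tool(motion="0 -0.02 0 0;0 -0.04 0 0;0 -0.03 0 0;0.0204 0 0.0348 0;0.0204 0 0.0348 0;0.0204 0 0.0348 0;0.0204 0 0.0348 0;0.0204 0 0.0348 0;0.0204 0 0.0348 0;0 0.03 0 0;0 0 0 0;0 0 0 0")

```text
time_s: 16.15
eef_pos: [0.4527, -0.0665, 0.1076]
orientation: [-0.007, 0.707, -0.707, 0.006]
force: [0.1, -0.4, -0.2]
width: 0.152
```

```bash
python3 look.py w13
python3 - <<'E'
from h import *
np.set_printoptions(precision=4,suppress=True)
s=st();print(tool(np.array([.4531,-.0675,.075])-s["eef_pos"]))
d=np.load("w13.npz");K,W=d["K"],d["W"];print(proj(K,W,[.4519,-.0675,.034])*1.5)
E
```

```text
16.2 [ 0.4533 -0.0663  0.108 ] [ 1.1115 -0.1991 -0.5388] 0.15086970565865454 [-0.9998  0.0005  0.0194 -0.0194  0.0004 -0.9998 -0.0005 -1.     -0.0004]
[0.0002 0.033  0.0012]
[386.04   309.3066]
```

View pics/w13.png

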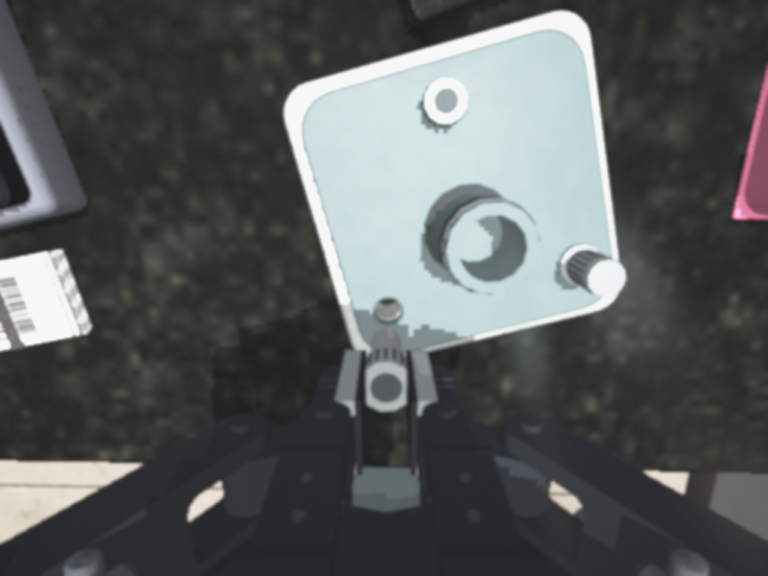

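servo_tool(motion="0 0.02 0.001 0;0 0.012 0 0;0 0 0 0;0 0 0 0")

```text
time_s: 16.6
eef_pos: [0.4533, -0.0675, 0.076]
orientation: [-0.007, 0.707, -0.707, 0.007]
force: [-0.0, -0.7, -0.2]
width: 0.151
```

```bash
python3 look.py w14
python3 - <<'E'
from h import *
np.set_printoptions(precision=4,suppress=True)
d=np.load("w14.npz");im,K,W=d["im"],d["K"],d["W"];s=st()
T=np.array(s["eef_pos"])
for P in([.4519,-.0675,.034],T+[-.0012,0,-.0344],T+[-.0012,0,.0076]):print(P,(proj(K,W,P)-[200,170])*6)
save("w14c",im[170:290,200:320],6)
E
```

```text
16.65 [ 0.4534 -0.0676  0.0762] [-0.5422 -0.3088  0.4114] 0.15051969242474564 [-0.9998  0.0013  0.0189 -0.0189  0.0001 -0.9998 -0.0013 -1.     -0.    ]
[0.4519, -0.0675, 0.034] [335.4377 312.9817]
[ 0.4522 -0.0676  0.0418] [336.6486 337.4551]
[ 0.4522 -0.0676  0.0838] [335.0807 528.2037]
```

View pics/w14c.png

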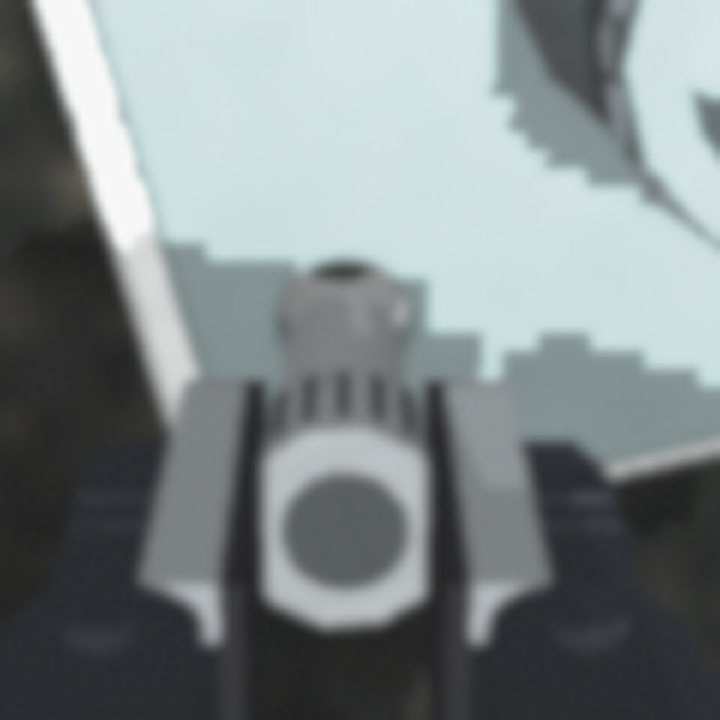

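servo_tool(motion="0 0.005 0.0003 0;0 0.005 0 0;0 0.004 0 0;0 0 0 0")

```text
time_s: 17.05
eef_pos: [0.4522, -0.0685, 0.0608]
orientation: [-0.007, 0.707, -0.707, 0.006]
force: [0.3, 0.4, -1.3]
width: 0.149
```

servo_tool(motion="0 0.004 0 0;0 0.005 0 0;0 0.005 0 0;0 0.004 0 0;0 0 0 0")

```text
time_s: 17.55
eef_pos: [0.4524, -0.0682, 0.0427]
orientation: [-0.007, 0.707, -0.707, 0.006]
force: [0.4, 2.6, -0.5]
width: 0.153
```

servo_tool(motion="0 0.002 0 0;0 0.002 0 0;0 0.0015 0 0;0 0 0 0")

```text
time_s: 17.95
eef_pos: [0.4527, -0.0683, 0.0383]
orientation: [-0.006, 0.707, -0.707, 0.007]
force: [-2.1, 3.7, 10.7]
width: 0.153
```

Contact at 0.0383 against 0.0384 predicted, so this bolt is home. Releasing and looking.

servo_tool(motion="0 0 0 0;0 0 0 0;0 0 0 0", fingers=0.03)

```text
time_s: 18.25
eef_pos: [0.4525, -0.0689, 0.0378]
orientation: [0.006, -0.707, 0.707, -0.006]
force: [-0.2, -1.0, -0.8]
width: 0.351
```

servo_tool(motion="0 -0.03 0 0;0 -0.05 0 0;0 -0.04 0 0;0 0 0 -0.15;0 0 0 -0.15;0 0 0 -0.15;0 0 0 -0.15;0 0 0 -0.15;0 0 0 0")

```text
time_s: 19.15
eef_pos: [0.4524, -0.0689, 0.1577]
orientation: [-0.265, 0.655, -0.655, 0.265]
force: [-0.5, -0.8, 0.4]
width: 0.353
```

```bash
python3 look.py w15
python3 - <<'E'
from h import *
np.set_printoptions(precision=4,suppress=True)
s=st();print(tool(np.array([.4772,-.158,.15])-s["eef_pos"]))
E
```

```text
19.2 [ 0.4524 -0.0689  0.1577] [ 0.6643  0.0377 -0.1838] 0.34996555481692915 [-0.7221 -0.0003  0.6918 -0.6918  0.0001 -0.7221  0.0001 -1.     -0.0003]
[0.0437 0.0077 0.0815]
```

View pics/w15.png

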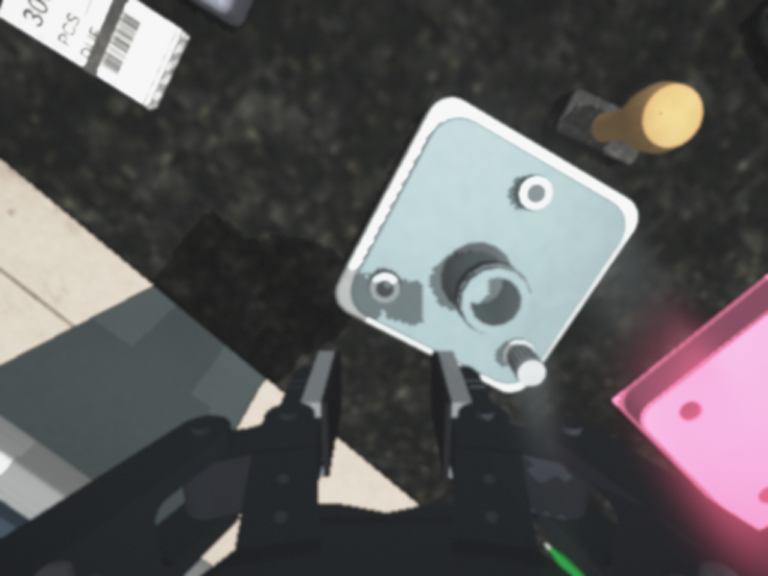

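The bolt's head sits on the plate at (385,287), like the first bolt. The pin is at (528,362). Drawing it next.

servo_tool(motion="0.0218 0 0.0407 0;0.0218 0 0.0407 0;0 0.04 0 0;0 0 0 0;0 0 0 0")

```text
time_s: 19.7
eef_pos: [0.4771, -0.1565, 0.1177]
orientation: [-0.265, 0.656, -0.655, 0.264]
force: [-0.4, -0.1, 0.1]
width: 0.352
```

Run:
```python
from h import *
np.set_printoptions(precision=4,suppress=True)
s=st();print(s["eef_pos"],tool(np.array([.4772,-.158,.0425])-s["eef_pos"]))
```

```text
[ 0.4771 -0.1565  0.1177] [0.0009 0.0752 0.0014]
```

servo_tool(motion="0.0005 0.035 0.001 0;0 0.025 0 0;0 0.0145 0 0;0 0 0 0")

```text
time_s: 20.1
eef_pos: [0.4779, -0.1571, 0.0432]
orientation: [-0.265, 0.656, -0.655, 0.265]
force: [-0.0, 0.3, 0.8]
width: 0.352
```

servo_tool(motion="0 0 0 0;0 0 0 0;0 0 0 0;0 0 0 0", fingers=0.005, force=90)

```text
time_s: 20.5
eef_pos: [0.4788, -0.1577, 0.0448]
orientation: [0.264, -0.655, 0.656, -0.266]
force: [-0.8, 3.0, 8.4]
width: 0.134
```

```bash
python3 look.py w16
python3 - <<'E'
from h import *
np.set_printoptions(precision=4,suppress=True)
d=np.load("w16.npz");im,rz,K,W=[d[k] for k in("im","rz","K","W")]
save("w16c",im[220:290,220:300],8)
E
```

```text
20.55 [ 0.4788 -0.1577  0.0448] [-2.6053  3.4768  8.3429] 0.13126139646197796 [-0.7191  0.0021  0.6949 -0.6949  0.     -0.7191 -0.0015 -1.      0.0014]
```

View pics/w16c.png

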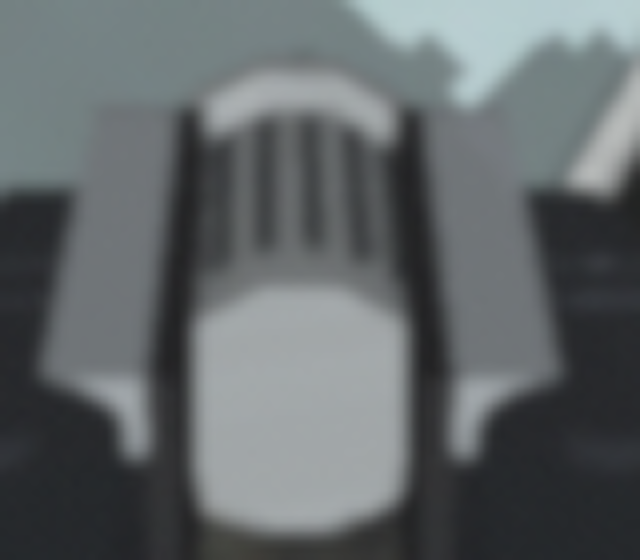

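servo_tool(motion="0 -0.01 0 0;0 -0.015 0 0;0 -0.02 0 0;0 -0.04 0 0;0 -0.03 0 0;0 0 0 0")

```text
time_s: 21.15
eef_pos: [0.4804, -0.1591, 0.1632]
orientation: [0.262, -0.654, 0.658, -0.267]
force: [0.2, -0.4, -0.7]
width: 0.13
```

```bash
python3 look.py w17
python3 - <<'E'
from h import *
np.set_printoptions(precision=4,suppress=True)
s=st();print(tool(np.array([.5212,.1312,.155])-s["eef_pos"]))
E
```

```text
21.2 [ 0.4793 -0.1591  0.1611] [-0.0824 -0.0283 -1.3414] 0.13786423960045635 [-0.72    0.005   0.6939 -0.6939 -0.0018 -0.72   -0.0023 -1.      0.0048]
[-0.2315  0.0058 -0.18  ]
```

View pics/w17.png

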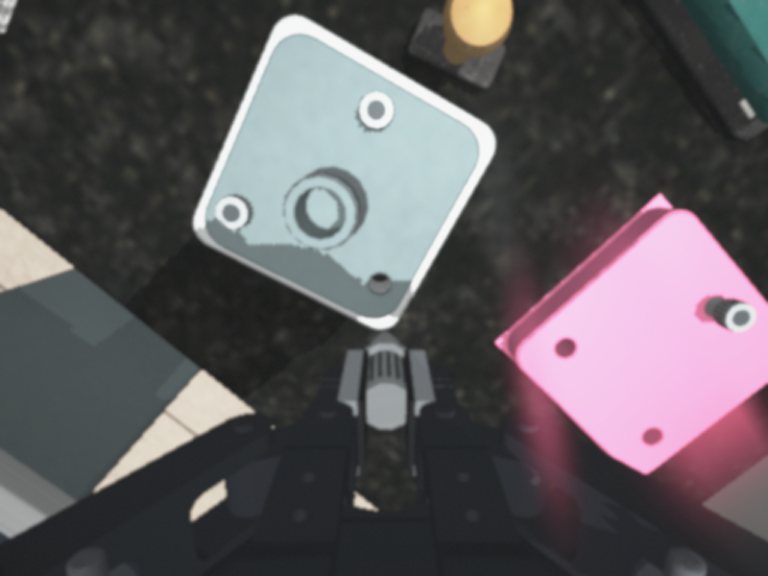

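Pin is out, the foot stays in line, and the R hole is open at (379,284). Carrying the pin to the front-right pocket.

servo_tool(motion="-0.033 0 -0.0257 0;-0.033 0 -0.0257 0;-0.033 0 -0.0257 0;-0.033 0 -0.0257 0;-0.033 0 -0.0257 0;-0.033 0 -0.0257 0;-0.033 0 -0.0257 0;0 0.03 0 0;0 0.02 0 0;0 0 0 0;0 0 0 0")

```text
time_s: 22.3
eef_pos: [0.5189, 0.1312, 0.1082]
orientation: [-0.265, 0.656, -0.656, 0.264]
force: [0.2, -0.8, -0.5]
width: 0.134
```

```bash
python3 look.py w18
python3 - <<'E'
from h import *
np.set_printoptions(precision=4,suppress=True)
s=st();print(tool(np.array([.5212,.1312,.09])-s["eef_pos"]))
d=np.load("w18.npz");im,K,W=d["im"],d["K"],d["W"];T=np.array(s["eef_pos"])
save("w18c",im[180:300,200:320],6)
for P in([.5207,.1307,.044],T+[-.0007,-.0007,-.0418]):print(P,(proj(K,W,P)-[200,180])*6)
E
```

```text
22.35 [0.5195 0.1312 0.1088] [ 0.8491 -0.1278 -1.261 ] 0.13980452375902505 [-0.7198  0.0001  0.6942 -0.6942 -0.     -0.7198 -0.0001 -1.      0.0001]
[-0.0012  0.0188  0.0012]
[0.5207, 0.1307, 0.044] [353.5058 164.2853]
[0.5188 0.1305 0.067 ] [343.3752 244.9069]
```

View pics/w18c.png

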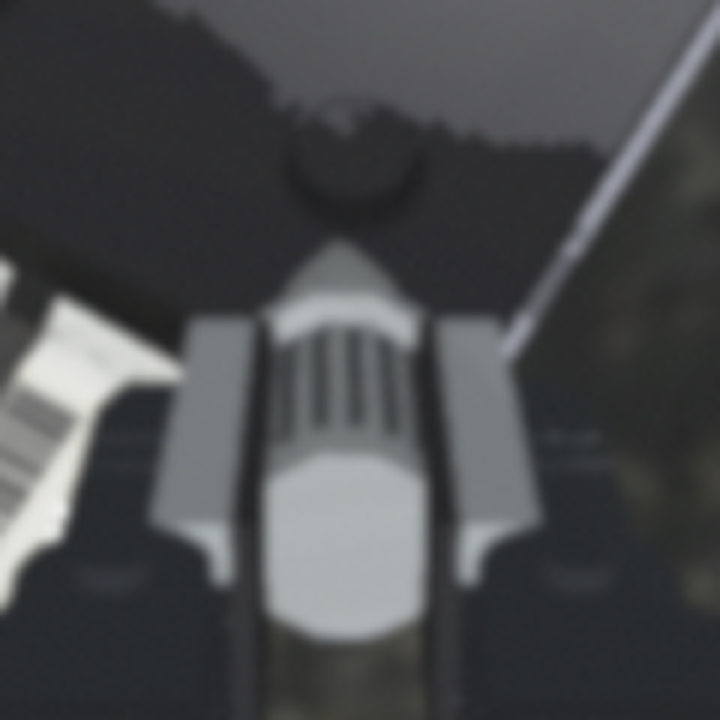

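servo_tool(motion="-0.001 0.018 0.0013 0;0 0.012 0 0;0 0.008 0 0;0 0 0 0")

```text
time_s: 22.75
eef_pos: [0.5204, 0.1309, 0.0697]
orientation: [-0.265, 0.656, -0.656, 0.264]
force: [-0.5, 0.6, -0.6]
width: 0.133
```

servo_tool(motion="0 0.006 0 0;0 0.005 0 0;0 0.003 0 0;0 0.001 0 0;0 0 0 0")

```text
time_s: 23.25
eef_pos: [0.5209, 0.1313, 0.0552]
orientation: [-0.265, 0.656, -0.656, 0.265]
force: [0.2, 0.5, -1.5]
width: 0.134
```

servo_tool(motion="0 0.001 0 0;0 0.001 0 0;0 0 0 0")

```text
time_s: 23.55
eef_pos: [0.5212, 0.1314, 0.0547]
orientation: [0.264, -0.655, 0.656, -0.265]
force: [-4.5, -0.8, 14.9]
width: 0.134
```

servo_tool(motion="0 0 0 0;0 0 0 0;0 0 0 0", fingers=0.03)

```text
time_s: 23.85
eef_pos: [0.521, 0.1312, 0.0533]
orientation: [-0.265, 0.656, -0.656, 0.265]
force: [0.3, -0.1, 1.1]
width: 0.347
```

servo_tool(motion="0 -0.03 0 0;0 -0.03 0 0;0 -0.01 0 0;-0.036 0 -0.01 0;-0.035 0 -0.01 0;0 0 0 0;0 0 0 0")

```text
time_s: 24.55
eef_pos: [0.5577, 0.1954, 0.1224]
orientation: [-0.266, 0.656, -0.655, 0.265]
force: [-1.0, -0.5, -0.0]
width: 0.352
```

```bash
python3 look.py w19
python3 - <<'E'
from h import *
np.set_printoptions(precision=4,suppress=True)
s=st();print(tool(np.array([.558,.194,.0465])-s["eef_pos"]))
E
```

```text
24.6 [0.5575 0.1943 0.1225] [-0.0937 -0.7617 -0.4492] 0.3553523502630685 [-0.7193 -0.0015  0.6947 -0.6947 -0.0011 -0.7193  0.0018 -1.     -0.0002]
[-0.0003  0.076   0.0006]
```

View pics/w19.png

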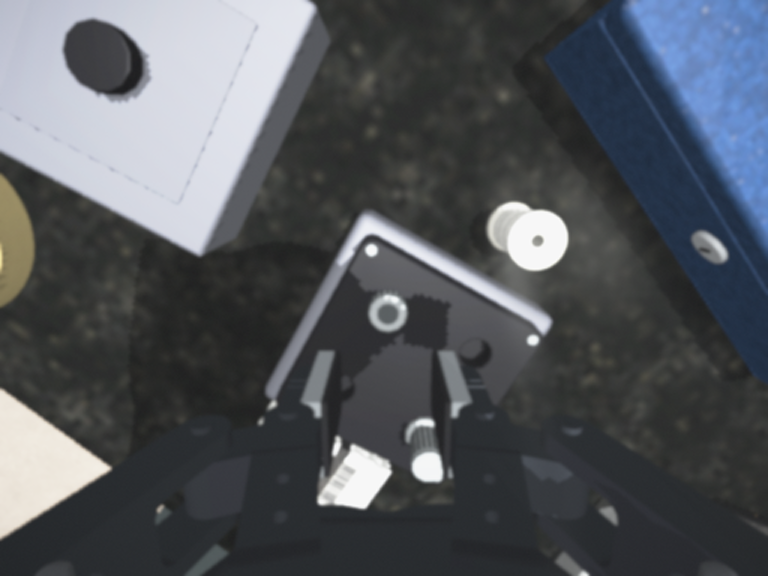

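The pin stands in its pocket at (420,450), and the last bolt at (388,313) is centred between the fingers.

servo_tool(motion="0 0.04 0 0;0 0.025 0.0004 0;0 0.0105 0 0;0 0 0 0")

```text
time_s: 25.0
eef_pos: [0.5574, 0.1933, 0.0466]
orientation: [0.266, -0.656, 0.656, -0.263]
force: [-0.6, 0.3, 0.9]
width: 0.353
```

servo_tool(motion="0 0 0 0;0 0 0 0;0 0 0 0;0 0 0 0", fingers=0.005, force=70)

```text
time_s: 25.4
eef_pos: [0.559, 0.1948, 0.0488]
orientation: [0.264, -0.656, 0.656, -0.265]
force: [-0.6, -0.1, 3.8]
width: 0.15
```

```bash
python3 look.py w20
python3 - <<'E'
from h import *
np.set_printoptions(precision=4,suppress=True)
d=np.load("w20.npz");im,rz,K,W=[d[k] for k in("im","rz","K","W")]
save("w20c",im[215:295,215:305],7)
E
```

```text
25.45 [0.559  0.1948 0.0487] [-0.1664 -0.1519  4.973 ] 0.15309834629409264 [-0.7195  0.0015  0.6945 -0.6945  0.0005 -0.7195 -0.0014 -1.      0.0007]
```

View pics/w20c.png

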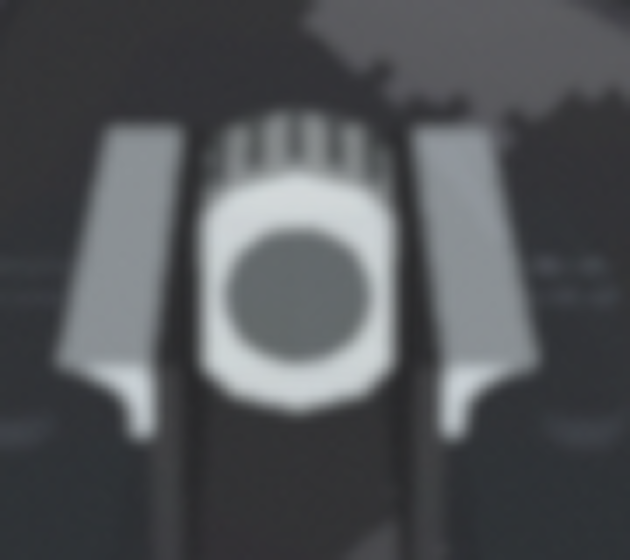

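Run:
```python
from h import *
np.set_printoptions(precision=4,suppress=True)
d=np.load("w20.npz");im,rz,K,W=[d[k] for k in("im","rz","K","W")]
s=st();p=ray(K,W,257.6,256.9,.056);o=tool(p-s["eef_pos"]);print("bolt in tool",o)
print(tool(np.array([.4772,-.1577,.16])-s["eef_pos"])-[o[0],0,0])
```

```text
bolt in tool [ 0.0011 -0.0073  0.0005]
[ 0.3024 -0.1116  0.1969]
```

servo_tool(motion="0 -0.02 0 0;0 -0.045 0 0;0 -0.045 0 0;0.0378 0 0.0246 0;0.0378 0 0.0246 0;0.0378 0 0.0246 0;0.0378 0 0.0246 0;0.0378 0 0.0246 0;0.0378 0 0.0246 0;0.0378 0 0.0246 0;0.0378 0 0.0246 0;0 0 0 0")

```text
time_s: 26.65
eef_pos: [0.4751, -0.164, 0.1577]
orientation: [0.263, -0.656, 0.658, -0.261]
force: [0.3, 0.0, -0.7]
width: 0.152
```

servo_tool(motion="0 0.03 0 0;0 0.03 0 0;0 0 0 0;0 0 0 0")

```text
time_s: 27.05
eef_pos: [0.4775, -0.1564, 0.0981]
orientation: [-0.265, 0.656, -0.655, 0.265]
force: [0.4, 0.6, -1.1]
width: 0.151
```

```bash
python3 look.py w21
python3 - <<'E'
from h import *
np.set_printoptions(precision=4,suppress=True)
s=st();X=R.from_quat(s["orientation"]).as_matrix()[:,0];H=np.array([.4772,-.1577,.034])
T=np.array(s["eef_pos"]);print(tool(H-T)-[.0011,0,0])
d=np.load("w21.npz");im,K,W=d["im"],d["K"],d["W"]
save("w21c",im[150:290,190:330],5)
for P in(H,T+X*.0011-[0,0,.0347]):print(P,(proj(K,W,P)-[190,150])*5)
E
```

```text
27.1 [ 0.4782 -0.1566  0.0988] [-0.1878  0.108  -0.4951] 0.14810362168235672 [-0.719   0.0007  0.695  -0.695  -0.     -0.719  -0.0005 -1.      0.0005]
[0.0004 0.0648 0.0001]
[ 0.4772 -0.1577  0.034 ] [338.4893 301.2949]
[ 0.4774 -0.1574  0.0641] [337.7025 376.314 ]
```

View pics/w21c.png

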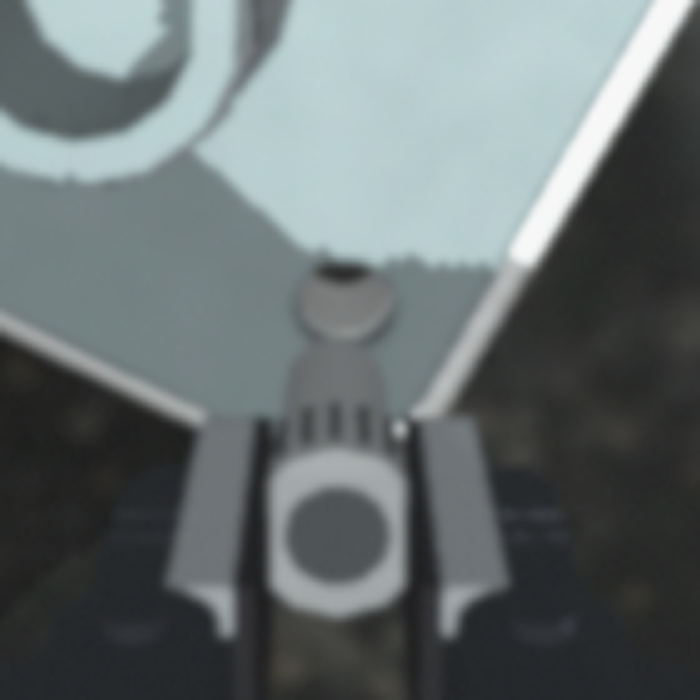

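servo_tool(motion="0.0003 0.02 0.0005 0;0 0.008 0 0;0 0.005 0 0;0 0.005 0 0;0 0 0 0")

```text
time_s: 27.6
eef_pos: [0.4777, -0.1575, 0.0598]
orientation: [-0.265, 0.656, -0.656, 0.265]
force: [0.2, 0.3, 0.4]
width: 0.147
```

servo_tool(motion="0 0.005 0 0;0 0.005 0 0;0 0.005 0 0;0 0.003 0 0;0 0.002 0 0;0 0.0015 0 0;0 0 0 0")

```text
time_s: 28.3
eef_pos: [0.4776, -0.1575, 0.0387]
orientation: [0.265, -0.656, 0.656, -0.265]
force: [-2.0, 0.5, 7.7]
width: 0.153
```

servo_tool(motion="0 0 0 0;0 0 0 0;0 0 0 0", fingers=0.03)

```text
time_s: 28.6
eef_pos: [0.4777, -0.1576, 0.0383]
orientation: [0.265, -0.656, 0.656, -0.265]
force: [-0.0, -0.3, -1.2]
width: 0.35
```

servo_tool(motion="0 -0.03 0 0;0 -0.05 0 0;0 -0.05 0 0;0 -0.04 0 0;0 0 0 0;0 0 0 0")

```text
time_s: 29.2
eef_pos: [0.4779, -0.1578, 0.2091]
orientation: [0.264, -0.655, 0.656, -0.265]
force: [-0.4, -1.0, -0.9]
width: 0.352
```

```bash
python3 look.py w22
python3 - <<'E'
from h import *
np.set_printoptions(precision=4,suppress=True)
d=np.load("w22.npz");im,rz,K,W=[d[k] for k in("im","rz","K","W")]
C=cloud(rz,K,W)
for n,P in(("L",[.4522,-.0678,.046]),("R",[.4772,-.1577,.046]),("first",[.5462,-.0897,.0475])):
    u=proj(K,W,P);a=C[int(u[1])-1:int(u[1])+3,int(u[0])-4:int(u[0])+5];b=a[a[...,2]>.02];print(n,u*1.5,np.percentile(b[:,2],[50,90]))
d=cam("scene");save("scene1",d[0])
E
```

```text
29.25 [ 0.4772 -0.1577  0.2079] [-0.0709  0.2299 -0.1856] 0.3498614458286207 [-0.7196 -0.0004  0.6943 -0.6943 -0.0001 -0.7196  0.0004 -1.     -0.0002]
L [257.8525 201.5111] [0.0469 0.0477]
R [383.8667 268.2821] [0.047  0.0476]
first [382.2142 115.5161] [0.0485 0.0493]
```

View pics/w22.png

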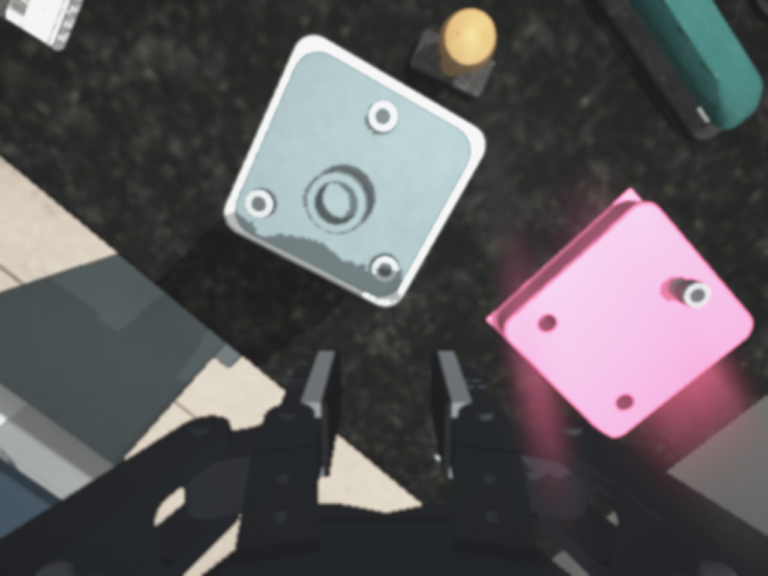

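View pics/scene1.png

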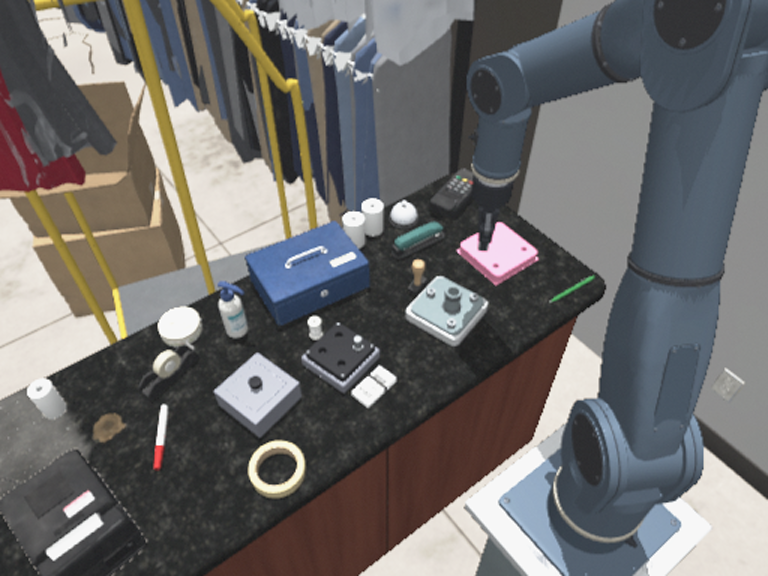

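Both new heads read 46.9 and 47.0 mm, 1.5 mm below the first bolt's reading, as seated bolts should. The pin stands in the box, the lid is flat, and the bystanders are in place. Handing in.

```bash
python3 -c "
from h import *
print(ticket.finish_job(),st()['time_s'])"
```

```text
the job is handed in; nothing more can be done
the job is handed in; nothing more can be done
```

The job is done as asked and was handed in at about 29 s of the 72 s allowed; no verdict is reported.

- **Lid:** it stands flat, knob up, on the free counter left of the kit box.
- **Drift pin:** I pushed it through the foot's -y hole until its collar met the plate, which brought the holes into line. After the +y bolt was home I drew it and stood it in the front-right pocket of the box.
- **Bolts:** the first went into the +y hole with the pin still in, and the second into the -y hole where the pin had been.

**Last checks**
- Each fit made contact within about 0.1 mm of the predicted height, with 8–15 N on the wrist.
- In the final wrist picture both new bolt heads read 46.9 and 47.0 mm. That is 1.5 mm below the first bolt's head, as it should be when fully home.
- The final scene picture shows the other things in place, and the gripper is about 20 cm above the counter, touching nothing.
- The wrist camera and the measured tool position disagreed by about 1 mm, within the stated calibration. I corrected for it and no check failed.

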